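Release a glued speaker batch

TASK

First prove the glue: draw the pull gauge's yellow handle out until the green band stands at the barrel's mouth, not on into the red, keep it there for at least three seconds, and let it slide fully home. Then lay every speaker on the sloped blue rack, cones up and long side running up the slope. Only when all are racked, take the red marker off the narrow stand into the marker tray and then lay the green marker lengthways on the stand's narrow top in its place; leave the other things where they are.

Things in the scene. Friction and masses are not known exactly. Their poses are not given: they have to be found in the camera images.
- gauge: pull gauge fixed to the bench: aluminium base plate, a black barrel 130 mm long and 38 mm in diameter (axis 32 mm above the table, top at 51 mm), behind it a blue jig (65 mm tall) holding a witness speaker glued to the barrel's link. Origin on the table under the barrel's mouth; +x runs from the mouth along the barrel; the yellow handle comes out towards -x
- gauge_mouth (a point): centre of the barrel's open mouth, where the steel collar is
- draw_bar (a point): grip point of the yellow pull handle, an upright plate 16 mm thick along the pull, 60 mm wide across it (along the gauge's y), from 12 to 74 mm above the table; the point lies in the middle of its thickness and width, 62 mm above the table, 12 mm below its top edge and 30 mm above the axis of the 11 mm round rod that joins the plate to the barrel (fingers that straddle the plate must stay above the rod, whose top is at 38 mm). At rest it stands 65 mm in front of the mouth
- draw (a joint): how far the handle is pulled out, m: 0 is home, against a spring (2 N at home, 12 N at 60 mm; it slides home by itself when let go), stop at 0.088. From the mouth comes white rod, then a 12 mm green band that reaches the mouth at 0.054 and is fully out at 0.066, then red
- deck: blue deck of the speaker rack, 124 mm deep x 380 mm wide, sloping down towards the robot by 0.28 rad, fixed. Origin in the middle of its top face, 75 mm above the table; x points up the slope, y along the width, z out of the face. A lip 12 mm high closes the lower edge (inner face at x = -59 mm); four white pads (look only) at y = -123, -41, 41, 123 mm suggest places for up to four speakers, but any place on the deck will do
- stand: fixed stand whose narrow level top, 90 x 24 mm, is 80 mm above the table; origin on the table under it, x along the narrow top
- stand_top (a point): middle of the stand's narrow top face
- tray: grey marker tray, 150 x 140 mm, with a 4 mm floor and a rim 10 mm high, fixed; origin under its centre, x along its 150 mm side. Both markers fit side by side, lengthways along x, 40 mm either side of the middle
- red_marker: red hold marker, square bar 100 x 34 x 34 mm with two narrow white bands, 0.1 kg; origin at its centre, x along its length. At the start it lies along the stand's narrow top
- green_marker: green pass marker, square bar 100 x 34 x 34 mm with two narrow white bands, 0.1 kg; origin at its centre, x along its length. At the start it lies in the tray, on one side of the middle
- speaker0: light grey speaker, 100 x 36 x 30 mm, 0.16 kg, two round black cones on its top face; origin at the centre of its underside, x along its length, z out of the cone face. May be absent
- speaker1: light grey speaker, 100 x 36 x 30 mm, 0.16 kg, two round black cones on its top face; origin at the centre of its underside, x along its length, z out of the cone face. May be absent
- speaker2: light grey speaker, 100 x 36 x 30 mm, 0.16 kg, two round black cones on its top face; origin at the centre of its underside, x along its length, z out of the cone face. May be absent
- speaker3: light grey speaker, 100 x 36 x 30 mm, 0.16 kg, two round black cones on its top face; origin at the centre of its underside, x along its length, z out of the cone face. May be absent
- glue: white glue bottle, 42 mm wide, 110 mm tall; not part of the job
- tape: amber tape ring, 72 mm wide, 18 mm tall; not part of the job
- dish: blue bowl, 110 mm wide, 45 mm tall; not part of the job
- driver: orange screwdriver, lying; not part of the job
- can: yellow can, 56 mm wide, 90 mm tall; not part of the job
- calibration_block: steel block 80 x 50 x 30 mm; not part of the job
There are look-alikes about, which are no part of the job. Leave any brown or pink look-alike of the speaker2 alone.

How it is judged:
By the outcome, as a careful person would: the job done as asked, in the order asked, and still so for the second after the job is handed in, with the robot touching nothing.
Of speaker0, speaker1, speaker2, speaker3 only 2 to 4 are there at a start; the rules pass over those that are not, and their reading is None.
At some moment in a run one of speaker0, speaker1, speaker2, speaker3 may be knocked a few centimetres aside while the robot is not near it.
Once in a run the grip may slacken for a moment while it holds something.
It also fails if it takes over 210 s, if anything falls off the work surface, if the arm or the gripper's body presses on something with over 40 N, if the wrist force passes 120 N, or if a joint passes its speed limit or range.

ROBOT

A 7-joint arm with a two-finger parallel gripper is mounted at the origin on the work surface. World frame = base frame: x ahead of the robot, y to its left, z up, the work surface at z = 0. Lengths are in m, angles in rad, forces in N, time in s.
With the tool pointing down it reaches from about 0.425 to 0.925 m from the base axis. Payload 6.8 kg.
Tool frame: the origin (TCP) lies on the mounting face of the last link; the fingertips stand 173 mm ahead of it and the grasp point (between the pads) lies 155 mm ahead of it; z points along the fingers, y is the line along which they close (so a half turn about z gives the same grasp; the last joint's range is limited). The gripper opens to 85 mm and grips with 20 to 120 N. Pads are 22 mm wide; open, the fingers measure 114 mm over their backs; the gripper's body (76 mm by 85 mm) begins 54 mm behind the grasp point. The pads swing forward as they close: fully open they stand 13 mm farther back than shut.
Start: joints at [1.07, 0.477, 0.022, 1.555, -0.011, 1.109, -0.083], TCP at [0.258, -0.624, 0.405] pointing down, gripper open.
Joint ranges: [-2.96, 2.96], [-0.34, 2.1], [-1.41, 1.46], [0.24, 2.44], [-1.37, 4.51], [0.17, 1.92], [-2.96, 2.96]. Speed limits (rad/s): [2.39, 2.39, 3.14, 3.14, 3.14, 3.14, 3.14].

INTERFACE

Orientations are given as a rotation vector (axis times angle).
In Python, from bench import r gives the robot as it stands.
- The arm moves only by the tool arm_command, never from a script. Its argument "plan" is a list of rows, each an object of numbers: "claw": the closure, from 0 (fully open) to 1 (shut); "tx", "ty", "tz": the shift along the tool's x, y, z in m; "ax", "ay", "az": the turn, a rotation vector about the tool's x, y, z in degrees. A call has exactly 10 rows; each row shifts and turns the commanded pose from where the row before left it, along the tool's axes as they then stand; what a row does not reach is not made up. A row lasts 1/12 s, in which the tool goes at most 41.7 mm and 7.16 degrees, less where a joint would pass 70% of its speed; a pose out of reach is approached as far as the arm can. A call is refused whole if a number of a shift passes 0.0417 or a number of a turn 7.16, either way. A call with a gripper value outside its range is refused whole. The fingers move at their own pace and stop on an object; "squeeze" is the grip in N (left out, the last holds). Time passes only in rows, so rows that do not move let the fingers close, or fill a call up. It gives the time, the measured TCP pose, the force, the opening and the grip force at its end, in the units of the state.
- r.get_obs(): the state, without advancing time (a new reading comes with each control period).
- r.grab_frame(name): name is "scene" or "top" or "wrist"; returns the picture (480x640x3 uint8, red, green, blue); there is no depth.
- r.camera_model(name): a dict with "fx", "fy", "cx", "cy" (pixels), "k1" (the pictures are not rectified: a ray, as slopes to the right and down, at radius r is drawn at 1 + k1 r^2 times it, then the intrinsics apply), "position" and "orientation" of the camera in the world; the wrist camera has in their place "tool_from_camera" (4x4, takes a point from camera to tool coordinates, whose origin is the TCP and whose axes are the flange's). Camera axes: x right, y up, looking along -z (the intrinsics and any distortion apply to the point x, -y, -z); pixel columns grow to the right and rows downward; lengths in m; the calibration is good to about 2 mm. A picture is of the moment at which its call begins: read the wrist's pose just before it. camera_model takes no time and is no camera call.
- r.hand_in(): hands the job in; it is judged then, once.
Trained networks look in the newest picture that a camera, given by its name, has taken for a name from the list of things; names that differ only in an ending like _2 or _b are one class to them, and where a whole thing is asked for, a point or a joint stands for the part that bears it (a point fixed in the world has none). Each returns a list of dicts, best first, with "confidence" (0 to 1); they miss things now and then, are a little off and sometimes report something else, mostly with a low value. They report only what shows in the picture. A call takes as long as a camera call. They do not tell look-alikes from the thing itself.
- r.boxes_of(target, camera): "location" ([x, y, z] in m, in the coordinates of the camera as it stood for that picture, good to about 4 mm: the middle of the surface that is visible of it).
- r.tip_of(target, camera): "location" ([x, y, z] in m, in the coordinates of the camera as it stood for that picture, good to about 4 mm: a listed point, or the origin of a listed thing).
The state is a dict: "clock": time; "joints": joint angles; "qvel": joint speeds; "tau": joint torques, N m; "tcp_pos": TCP position; "orientation": TCP orientation; "contact_force": force on the tool from outside, world axes, zero at the start; "moment": the same for the moment, N m; "grip_width": finger opening in m; "gripper_force": force on a finger pad.
Only numpy, scipy, OpenCV 4.12 (cv2) and the standard library are available. Lean on these libraries where they do the work, as an engineer would, in place of code of your own. Each camera call takes 0.05 s, during which the arm holds its last target. There are 200 camera calls.

## Working session

There is one attempt and no reset: what is moved stays moved. The work goes in short steps, Python scripts to look and compute and a tool call to move; the robot and the scene stay as the last step left them, time stands still between calls to the robot, and variables do not carry over. Pictures are saved under pics/ and viewed, at most 17 in all, crops included, and the job is handed in when it is done.

Besides the shell and the picture viewer there is one more tool, called after ">>>" by a JSON object that holds its "method" and its "body", one argument or row to a line. arm_command: Moves the arm, as the interface text tells. Its arguments: {"type":"object","properties":{"plan":{"type":"array","items":{"type":"object","properties":{"claw":{"type":"number"},"tx":{"type":"number"},"ty":{"type":"number"},"tz":{"type":"number"},"ax":{"type":"number"},"ay":{"type":"number"},"az":{"type":"number"}}}},"squeeze":{"type":"number"}},"required":["plan"]}

```bash
ls; mkdir -p pics; cat > h.py <<'E'
import numpy as np, cv2
from scipy.spatial.transform import Rotation as R
from bench import r
def save(n,name):
    im=r.grab_frame(n); cv2.imwrite(f'pics/{name}.png',im[:,:,::-1]); return im
def pose(n,o=None):
    m=r.camera_model(n)
    if 'tool_from_camera' in m:
        o=o or r.get_obs(); T=np.eye(4); T[:3,:3]=R.from_rotvec(o['orientation']).as_matrix(); T[:3,3]=o['tcp_pos']
        T=T@np.array(m['tool_from_camera']); return m,T
    T=np.eye(4); q=np.array(m['orientation']); 
    T[:3,:3]=q if q.shape==(3,3) else (R.from_rotvec(q) if q.size==3 else R.from_quat(q)).as_matrix()
    T[:3,3]=m['position']; return m,T
def px2w(n,u,v,z,o=None):
    m,T=pose(n,o); a=np.array([(u-m['cx'])/m['fx'],(v-m['cy'])/m['fy']]); p=a.copy()
    for _ in range(20): p=a/(1+m['k1']*(p@p))
    d=T[:3,:3]@np.array([p[0],-p[1],-1]); return T[:3,3]+d*(z-T[2,3])/d[2]
def w2px(n,P,o=None):
    m,T=pose(n,o); c=np.linalg.inv(T)@np.append(P,1); p=np.array([c[0],-c[1]])/-c[2]; p=p*(1+m['k1']*(p@p))
    return p*[m['fx'],m['fy']]+[m['cx'],m['cy']]
def find(f,t,n,o=None):
    m,T=pose(n,o)
    return [(round(d['confidence'],2),np.round((T@np.append(d['location'],1))[:3],3)) for d in f(t,n)]
E
python3 - <<'E'
from h import *
print(r.get_obs()); 
for n in('top','scene'): save(n,n+'0'); print(r.camera_model(n))
print(r.camera_model('wrist'))
for n in('top','scene'):
  for t in ['gauge_mouth','draw_bar','gauge','deck','stand_top','tray','red_marker','green_marker','speaker0']: 
    print(n,t,[(c,p.tolist(),w2px(n,p).round().tolist()) for c,p in find(r.tip_of,t,n)])
E
```

```text
pics
{'clock': 0.0, 'joints': array([ 1.06992431,  0.47779357,  0.02232983,  1.55646809, -0.01148984,
        1.10927384, -0.08313652]), 'qvel': array([ 0.00017263, -0.00067086, -0.00052406, -0.00140751,  0.0008694 ,
        0.00114626, -0.00102875]), 'tau': array([-9.20253515e-04, -5.96449864e+01,  1.60775967e+00, -2.81197500e+01,
        1.25712622e-02,  9.52205068e-03, -7.56697318e-06]), 'tcp_pos': array([ 0.25826122, -0.62333716,  0.40372258]), 'orientation': array([-3.07949211e+00, -6.12662993e-01,  7.68937770e-04]), 'contact_force': array([ 0.03917476,  0.66210278, -0.4478547 ]), 'moment': array([-0.00978304,  0.04070818, -0.05927471]), 'gripper_force': 0.0, 'grip_width': 0.08556018035597625}
{'fx': 558.4966583505687, 'fy': 558.4966583505687, 'cx': 316.36710143887746, 'cy': 231.68297006460628, 'k1': -0.17094463002179158, 'position': array([ 0.23447497, -0.01933189,  1.5529468 ]), 'orientation': array([ 0.14944649, -0.13046134, -1.54029197])}
{'fx': 572.9671552598879, 'fy': 572.9671552598879, 'cx': 317.5903691414998, 'cy': 240.42711428242418, 'k1': 0.052669403166369116, 'positio
[... 1879 characters left out ...]
0])]
scene stand_top [(0.61, [0.568, 0.356, 0.082], [461.0, 296.0])]
scene tray [(0.58, [0.421, 0.338, 0.005], [455.0, 279.0])]
scene red_marker [(0.77, [0.567, 0.36, 0.1], [464.0, 290.0]), (0.61, [0.568, 0.357, -0.004], [455.0, 324.0])]
scene green_marker [(0.67, [0.454, 0.159, -0.002], [380.0, 275.0]), (0.59, [0.427, 0.294, 0.018], [437.0, 273.0])]
scene speaker0 [(0.91, [0.455, 0.158, -0.001], [380.0, 275.0]), (0.86, [0.424, -0.017, 0.003], [317.0, 253.0]), (0.84, [0.433, 0.061, -0.0], [345.0, 262.0]), (0.81, [0.217, 0.302, 0.002], [450.0, 231.0]), (0.73, [0.254, 0.454, 0.001], [506.0, 250.0]), (0.66, [0.297, 0.181, 0.002], [401.0, 240.0]), (0.59, [0.449, -0.114, -0.001], [279.0, 253.0])]
```

View pics/top0.png

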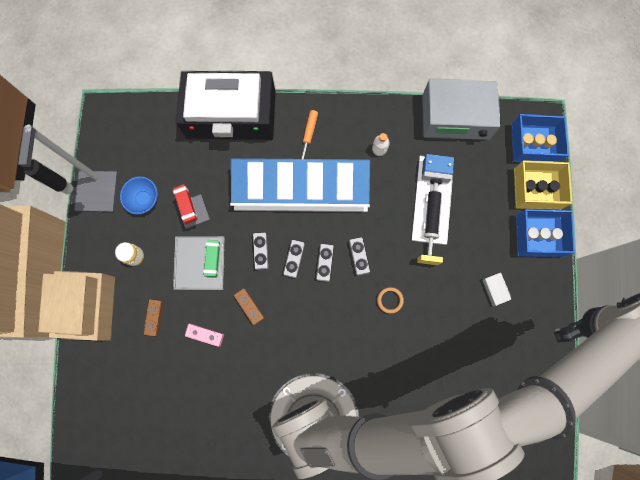

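View pics/scene0.png

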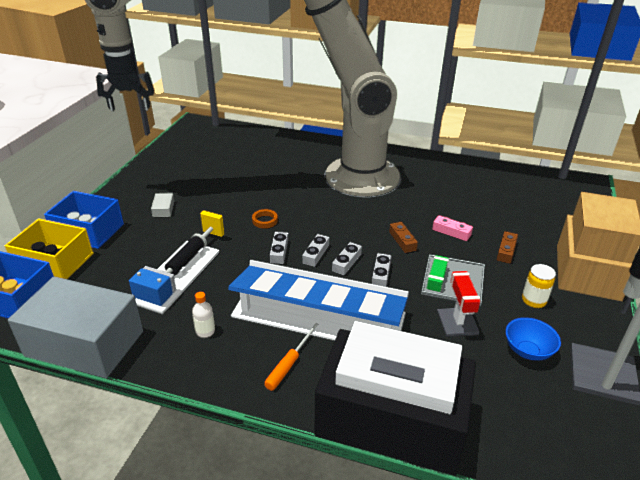

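```bash
python3 - <<'E'
import cv2
i=cv2.imread('pics/top0.png')[200:380,110:410]; cv2.imwrite('pics/crop0.png',cv2.resize(i,(800,480),interpolation=cv2.INTER_CUBIC))
E
```

```text
(no output)
```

View pics/crop0.png

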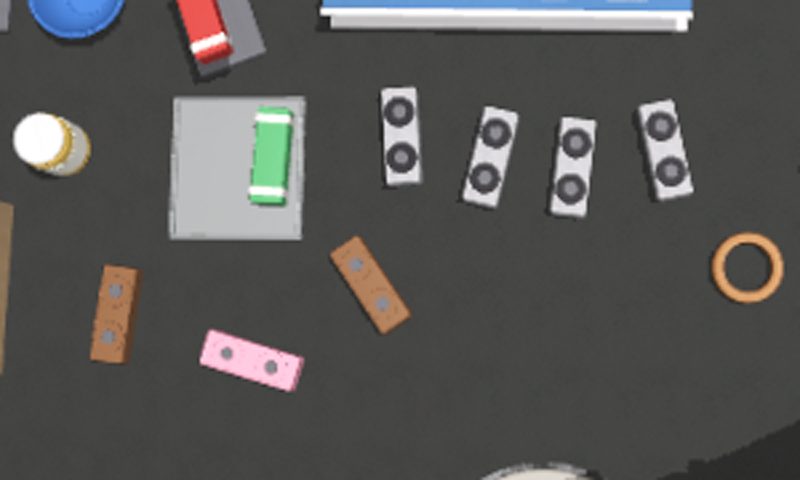

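The four light grey speakers are in the top view at (260,251), (294,259), (325,262) and (359,256), all with cones up. The look-alikes are brown at (152,318) and (248,306) and pink at (204,335), and I'll leave those alone. The red marker is on the stand at (185,203). The green one is in the right half of the tray at (212,258). The gauge handle is at (431,259).

```bash
cat >> h.py <<'E'
def tool(yaw_y,pitch=0):
    """tool-down rotation whose y axis lies at world angle yaw_y (deg); pitch leans about world-y-ish axis"""
    a=np.radians(yaw_y); y=np.array([np.cos(a),np.sin(a),0]); z=np.array([0,0,-1.]); x=np.cross(y,z)
    return np.stack([x,y,z],1)
def plan(P,Rm,start=None,N=10,off=0.155):
    """one row (repeat N times) bringing the grasp point to P with tool rotation Rm; start=(grasp P,R)"""
    if start is None:
        o=r.get_obs(); R0=R.from_rotvec(o['orientation']).as_matrix(); p0=np.array(o['tcp_pos'])
    else: R0=start[1]; p0=np.array(start[0])-off*R0[:,2]
    p1=np.array(P)-off*Rm[:,2]; w=R.from_matrix(R0.T@Rm).as_rotvec()/N
    S=sum(R.from_rotvec(w*i).as_matrix() for i in range(N)); t=np.linalg.solve(S,R0.T@(p1-p0))
    print('N',N,'t',t.round(4),'a(deg)',np.degrees(w).round(2)); return (np.array(P),Rm)
def rects(n,im,lo,hi,z,amin=60,roi=None):
    hsv=cv2.cvtColor(im,cv2.COLOR_RGB2HSV); m=cv2.inRange(hsv,np.array(lo),np.array(hi))
    if roi: k=np.zeros_like(m); k[roi[1]:roi[3],roi[0]:roi[2]]=1; m*=k
    out=[]
    for c in cv2.findContours(m,cv2.RETR_EXTERNAL,cv2.CHAIN_APPROX_NONE)[0]:
        if cv2.contourArea(c)<amin: continue
        w=np.array([px2w(n,u,v,z)[:2] for u,v in c[:,0]],np.float32)
        (x,y),(a,b),_=cv2.minAreaRect(w*1000); bx=cv2.boxPoints(cv2.minAreaRect(w*1000))
        e=max((bx[1]-bx[0],bx[2]-bx[1]),key=np.linalg.norm); ang=np.degrees(np.arctan2(e[1],e[0])); ang=(ang+90)%180-90
        out.append((np.round([x/1000,y/1000],4),np.round(sorted((a,b))),round(float(ang),1)))
    return out
E
python3 - <<'E'
from h import *
im=cv2.imread('pics/top0.png')[:,:,::-1].copy()
print('spk',rects('top',im,(0,0,150),(180,40,255),.03,150,(240,225,380,290)))
print('red',rects('top',im,(0,150,120),(6,255,255),.114,100,(160,170,215,235)))
print('green',rects('top',im,(50,120,80),(75,255,255),.038,100,(180,230,230,290)))
print('tray',rects('top',im,(0,0,110),(180,40,185),.008,500,(165,225,230,295)))
print('pads',rects('top',im,(0,0,200),(180,40,255),.075,150,(235,155,365,203)))
print('barrel plate',rects('top',im,(0,0,190),(180,40,255),.004,300,(405,140,460,250)))
print('handle',rects('top',im,(20,150,120),(32,255,255),.074,30,(405,240,460,270)))
# gauge plan
g=np.array([.435,-.3115]); o=r.get_obs()
Rm=tool(-5); 
for y in(-5,175): plan([g[0],g[1],.20],tool(y))
E
```

```text
spk [(array([0.4345, 0.0631]), array([35., 99.]), -11.9)]
red [(array([0.565 , 0.3578]), array([38., 64.]), 22.1)]
green []
tray [(array([0.4174, 0.3328]), array([143., 151.]), 1.5)]
pads [(array([ 0.6447, -0.0711]), array([ 41., 102.]), 1.1), (array([0.6441, 0.0113]), array([ 41., 105.]), 1.4), (array([0.6436, 0.0937]), array([ 41., 103.]), 2.1), (array([0.6418, 0.1763]), array([ 42., 104.]), 2.8)]
barrel plate [(array([ 0.5745, -0.3469]), array([ 55., 209.]), -6.0), (array([ 0.6205, -0.3   ]), array([ 47., 250.]), -5.0)]
handle []
N 10 t [ 0.0371 -0.0065  0.005 ] a(deg) [-0.   -0.   -6.25]
N 10 t [-0.0006 -0.0429  0.005 ] a(deg) [-0.    0.   11.75]
```

>>> {"method": "arm_command", "body": {
  "plan": [
    {"tx": 0.0371,"ty": -0.0065,"tz": 0.005,"az": -6.25,"claw": 0.3},
    {"tx": 0.0371,"ty": -0.0065,"tz": 0.005,"az": -6.25,"claw": 0.3},
    {"tx": 0.0371,"ty": -0.0065,"tz": 0.005,"az": -6.25,"claw": 0.3},
    {"tx": 0.0371,"ty": -0.0065,"tz": 0.005,"az": -6.25,"claw": 0.3},
    {"tx": 0.0371,"ty": -0.0065,"tz": 0.005,"az": -6.25,"claw": 0.3},
    {"tx": 0.0371,"ty": -0.0065,"tz": 0.005,"az": -6.25,"claw": 0.3},
    {"tx": 0.0371,"ty": -0.0065,"tz": 0.005,"az": -6.25,"claw": 0.3},
    {"tx": 0.0371,"ty": -0.0065,"tz": 0.005,"az": -6.25,"claw": 0.3},
    {"tx": 0.0371,"ty": -0.0065,"tz": 0.005,"az": -6.25,"claw": 0.3},
    {"tx": 0.0371,"ty": -0.0065,"tz": 0.005,"az": -6.25,"claw": 0.3}
  ]
}}

```text
invalid input at $.plan[0]: expected keys claw, tx, ty, tz, ax, ay, az
```

```bash
python3 - <<'E'
from h import *
o=r.get_obs(); print(o['clock'],o['tcp_pos'],o['orientation'],o['grip_width'])
save('wrist','w1')
for t in('draw_bar','gauge_mouth'): print(t,find(r.tip_of,t,'wrist',o))
E
```

```text
1.0 [ 0.25838659 -0.62357753  0.40470522] [-3.08116580e+00 -6.12987222e-01 -5.20508750e-05] 0.08564805308305841
draw_bar []
gauge_mouth []
```

View pics/w1.png

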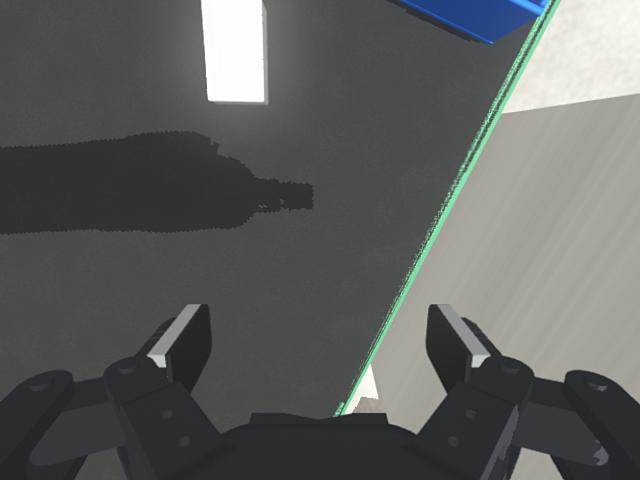

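The move was refused because every row needs all the keys. The wrist view still shows the start pose, with the steel block at (235,50). I'll resend it with all the keys.

>>> {"method": "arm_command", "body": {
  "plan": [
    {"tx": 0.037,"ty": -0.0065,"tz": 0.005,"ax": 0,"ay": 0,"az": -6.25,"claw": 0.3},
    {"tx": 0.037,"ty": -0.0065,"tz": 0.005,"ax": 0,"ay": 0,"az": -6.25,"claw": 0.3},
    {"tx": 0.037,"ty": -0.0065,"tz": 0.005,"ax": 0,"ay": 0,"az": -6.25,"claw": 0.3},
    {"tx": 0.037,"ty": -0.0065,"tz": 0.005,"ax": 0,"ay": 0,"az": -6.25,"claw": 0.3},
    {"tx": 0.037,"ty": -0.0065,"tz": 0.005,"ax": 0,"ay": 0,"az": -6.25,"claw": 0.3},
    {"tx": 0.037,"ty": -0.0065,"tz": 0.005,"ax": 0,"ay": 0,"az": -6.25,"claw": 0.3},
    {"tx": 0.037,"ty": -0.0065,"tz": 0.005,"ax": 0,"ay": 0,"az": -6.25,"claw": 0.3},
    {"tx": 0.037,"ty": -0.0065,"tz": 0.005,"ax": 0,"ay": 0,"az": -6.25,"claw": 0.3},
    {"tx": 0.037,"ty": -0.0065,"tz": 0.005,"ax": 0,"ay": 0,"az": -6.25,"claw": 0.3},
    {"tx": 0.037,"ty": -0.0065,"tz": 0.005,"ax": 0,"ay": 0,"az": -6.25,"claw": 0.3}
  ]
}}

```text
clock: 1.98
tcp_pos: [0.4348, -0.3102, 0.3547]
orientation: [2.309, 2.129, 0.001]
contact_force: [-0.1, -0.2, -0.3]
grip_width: 0.0601
gripper_force: 0.0
```

```bash
python3 - <<'E'
from h import *
o=r.get_obs(); print(o['clock'],o['tcp_pos'],o['orientation'],o['grip_width'])
save('wrist','w1')
for t in('draw_bar','gauge_mouth'): print(t,find(r.tip_of,t,'wrist',o))
plan([.436,-.310,.062],tool(-5))
E
```

```text
1.9833 [ 0.43476631 -0.31019461  0.35474882] [2.30859885e+00 2.12906046e+00 1.11628359e-03] 0.0601498505828717
draw_bar [(0.75, array([ 0.441, -0.309,  0.06 ]))]
gauge_mouth [(0.65, array([ 0.499, -0.316,  0.03 ])), (0.6, array([ 0.36 , -0.5  , -0.004])), (0.25, array([ 0.44 , -0.308,  0.061]))]
N 10 t [-0.0001  0.0002  0.0138] a(deg) [-0.   -0.01  0.03]
```

View pics/w1.png

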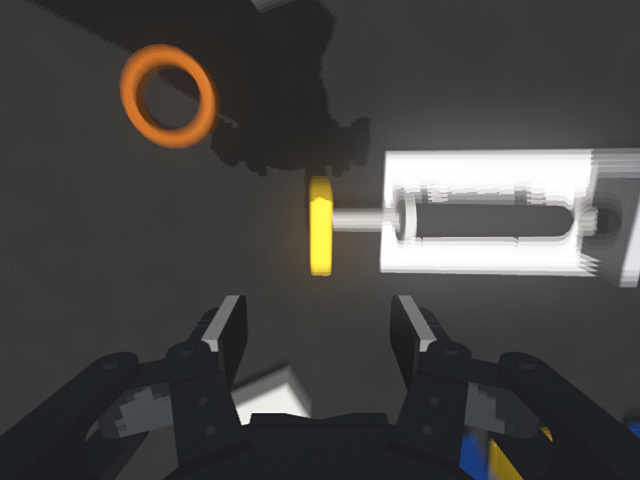

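The handle is at (320,225) in the wrist view and lines up with the fingers.

>>> {"method": "arm_command", "body": {
  "plan": [
    {"tx": 0,"ty": 0.0003,"tz": 0.0138,"ax": 0,"ay": 0,"az": 0,"claw": 0.35},
    {"tx": 0,"ty": 0.0003,"tz": 0.0138,"ax": 0,"ay": 0,"az": 0,"claw": 0.35},
    {"tx": 0,"ty": 0.0003,"tz": 0.0138,"ax": 0,"ay": 0,"az": 0,"claw": 0.35},
    {"tx": 0,"ty": 0.0003,"tz": 0.0138,"ax": 0,"ay": 0,"az": 0,"claw": 0.35},
    {"tx": 0,"ty": 0.0003,"tz": 0.0138,"ax": 0,"ay": 0,"az": 0,"claw": 0.35},
    {"tx": 0,"ty": 0.0003,"tz": 0.0138,"ax": 0,"ay": 0,"az": 0,"claw": 0.35},
    {"tx": 0,"ty": 0.0003,"tz": 0.0138,"ax": 0,"ay": 0,"az": 0,"claw": 0.35},
    {"tx": 0,"ty": 0.0003,"tz": 0.0138,"ax": 0,"ay": 0,"az": 0,"claw": 0.35},
    {"tx": 0,"ty": 0.0003,"tz": 0.0138,"ax": 0,"ay": 0,"az": 0,"claw": 0.35},
    {"tx": 0,"ty": 0.0003,"tz": 0.0138,"ax": 0,"ay": 0,"az": 0,"claw": 0.35}
  ]
}}

```text
clock: 2.97
tcp_pos: [0.4368, -0.3141, 0.2162]
orientation: [2.319, 2.118, -0.001]
contact_force: [-0.7, -0.1, 0.0]
grip_width: 0.0555
gripper_force: 0.0
```

>>> {"method": "arm_command", "body": {
  "plan": [
    {"tx": 0,"ty": 0,"tz": 0,"ax": 0,"ay": 0,"az": 0,"claw": 1},
    {"tx": 0,"ty": 0,"tz": 0,"ax": 0,"ay": 0,"az": 0,"claw": 1},
    {"tx": 0,"ty": 0,"tz": 0,"ax": 0,"ay": 0,"az": 0,"claw": 1},
    {"tx": 0,"ty": 0,"tz": 0,"ax": 0,"ay": 0,"az": 0,"claw": 1},
    {"tx": 0,"ty": 0,"tz": 0,"ax": 0,"ay": 0,"az": 0,"claw": 1},
    {"tx": 0,"ty": 0,"tz": 0,"ax": 0,"ay": 0,"az": 0,"claw": 1},
    {"tx": 0,"ty": 0,"tz": 0,"ax": 0,"ay": 0,"az": 0,"claw": 1},
    {"tx": 0,"ty": 0,"tz": 0,"ax": 0,"ay": 0,"az": 0,"claw": 1},
    {"tx": 0,"ty": 0,"tz": 0,"ax": 0,"ay": 0,"az": 0,"claw": 1},
    {"tx": 0,"ty": 0,"tz": 0,"ax": 0,"ay": 0,"az": 0,"claw": 1}
  ],
  "squeeze": 80
}}

```text
clock: 3.8
tcp_pos: [0.437, -0.3132, 0.2177]
orientation: [2.316, 2.12, -0.0]
contact_force: [-2.8, 0.3, 6.4]
grip_width: 0.0149
gripper_force: 78.9
```

>>> {"method": "arm_command", "body": {
  "plan": [
    {"tx": 0,"ty": -0.006,"tz": 0,"ax": 0,"ay": 0,"az": 0,"claw": 1},
    {"tx": 0,"ty": -0.008,"tz": 0,"ax": 0,"ay": 0,"az": 0,"claw": 1},
    {"tx": 0,"ty": -0.008,"tz": 0,"ax": 0,"ay": 0,"az": 0,"claw": 1},
    {"tx": 0,"ty": -0.008,"tz": 0,"ax": 0,"ay": 0,"az": 0,"claw": 1},
    {"tx": 0,"ty": -0.008,"tz": 0,"ax": 0,"ay": 0,"az": 0,"claw": 1},
    {"tx": 0,"ty": -0.008,"tz": 0,"ax": 0,"ay": 0,"az": 0,"claw": 1},
    {"tx": 0,"ty": -0.006,"tz": 0,"ax": 0,"ay": 0,"az": 0,"claw": 1},
    {"tx": 0,"ty": -0.004,"tz": 0,"ax": 0,"ay": 0,"az": 0,"claw": 1},
    {"tx": 0,"ty": -0.003,"tz": 0,"ax": 0,"ay": 0,"az": 0,"claw": 1},
    {"tx": 0,"ty": 0,"tz": 0,"ax": 0,"ay": 0,"az": 0,"claw": 1}
  ]
}}

```text
clock: 4.63
tcp_pos: [0.3807, -0.3075, 0.2177]
orientation: [2.31, 2.118, 0.007]
contact_force: [11.4, -2.6, -7.1]
grip_width: 0.0146
gripper_force: 78.6
```

```bash
python3 - <<'E'
from h import *
o=r.get_obs(); print(o['clock'],o['tcp_pos'],o['contact_force'],o['grip_width'])
im=save('top','t2'); a=cv2.resize(im[195:295,380:480],(500,500),interpolation=cv2.INTER_CUBIC)
im=save('scene','s2'); b=cv2.resize(im[195:265,160:260],(700,490),interpolation=cv2.INTER_CUBIC)[:, 350-200:350+150]
cv2.imwrite('pics/c2.png',np.hstack([a[:490,:400],b])[:,:,::-1])
print(find(r.tip_of,'gauge_mouth','scene'),find(r.tip_of,'draw_bar','scene'),find(r.tip_of,'draw_bar','top'))
E
```

```text
4.6333 [ 0.38069639 -0.30754383  0.21771948] [11.44183561 -2.63509625 -7.12692733] 0.01464879981275828
[(0.8, array([ 0.502, -0.312,  0.034]))] [(0.78, array([ 0.384, -0.299,  0.069]))] [(0.72, array([ 0.381, -0.307,  0.063]))]
```

View pics/c2.png

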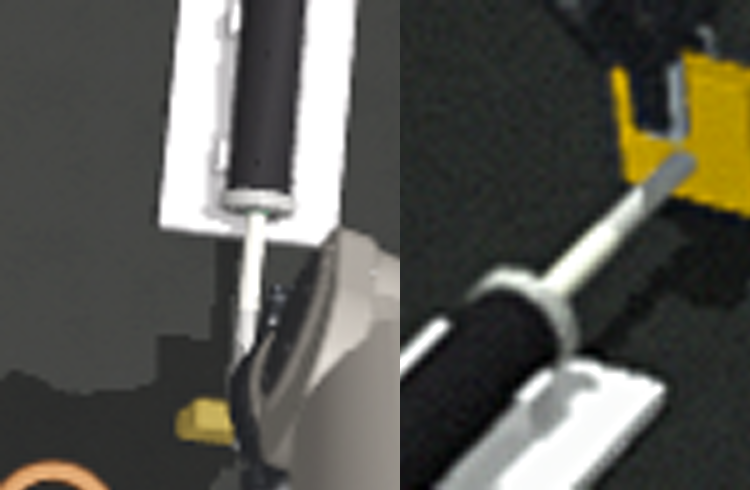

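The top view shows a green edge just at the mouth (crop (258,212)), and the force and travel both put the draw at about 56 mm. I'll draw 4 mm more and hold.

>>> {"method": "arm_command", "body": {
  "plan": [
    {"tx": 0,"ty": -0.002,"tz": 0,"ax": 0,"ay": 0,"az": 0,"claw": 1},
    {"tx": 0,"ty": -0.002,"tz": 0,"ax": 0,"ay": 0,"az": 0,"claw": 1},
    {"tx": 0,"ty": 0,"tz": 0,"ax": 0,"ay": 0,"az": 0,"claw": 1},
    {"tx": 0,"ty": 0,"tz": 0,"ax": 0,"ay": 0,"az": 0,"claw": 1},
    {"tx": 0,"ty": 0,"tz": 0,"ax": 0,"ay": 0,"az": 0,"claw": 1},
    {"tx": 0,"ty": 0,"tz": 0,"ax": 0,"ay": 0,"az": 0,"claw": 1},
    {"tx": 0,"ty": 0,"tz": 0,"ax": 0,"ay": 0,"az": 0,"claw": 1},
    {"tx": 0,"ty": 0,"tz": 0,"ax": 0,"ay": 0,"az": 0,"claw": 1},
    {"tx": 0,"ty": 0,"tz": 0,"ax": 0,"ay": 0,"az": 0,"claw": 1},
    {"tx": 0,"ty": 0,"tz": 0,"ax": 0,"ay": 0,"az": 0,"claw": 1}
  ]
}}

```text
clock: 5.72
tcp_pos: [0.3775, -0.3072, 0.2178]
orientation: [2.309, 2.118, 0.008]
contact_force: [12.0, -2.3, -6.1]
grip_width: 0.0149
gripper_force: 79.7
```

```bash
python3 - <<'E'
from h import *
o=r.get_obs(); print(o['clock'],o['tcp_pos'],o['contact_force'],o['grip_width'])
for n in('top','scene'):
    im=save(n,n+'3'); 
    print(n,find(r.tip_of,'draw_bar',n))
    hsv=cv2.cvtColor(im,cv2.COLOR_RGB2HSV); m=cv2.inRange(hsv,np.array((45,80,60)),np.array((85,255,255)))
    x,y=w2px(n,[.502,-.314,.035]).astype(int); k=m[y-20:y+20,x-20:x+25]; v,u=np.nonzero(k)
    print(len(u), [px2w(n,a+x-20,b+y-20,.036).round(3).tolist() for a,b in zip(u,v)][:12])
    m=cv2.inRange(hsv,np.array((0,150,90)),np.array((8,255,255))); print('red px',np.count_nonzero(m[y-20:y+20,x-20:x+25]))
E
```

```text
5.7167 [ 0.37747299 -0.30722551  0.21775448] [12.02662889 -2.31001959 -6.05325983] 0.014928894519773828
top [(0.59, array([ 0.379, -0.302,  0.066]))]
1 [[0.501, -0.312, 0.036]]
red px 0
scene [(0.78, array([ 0.379, -0.3  ,  0.065]))]
0 []
red px 0
```

>>> {"method": "arm_command", "body": {
  "plan": [
    {"tx": 0,"ty": 0,"tz": 0,"ax": 0,"ay": 0,"az": 0,"claw": 1},
    {"tx": 0,"ty": 0,"tz": 0,"ax": 0,"ay": 0,"az": 0,"claw": 1},
    {"tx": 0,"ty": 0,"tz": 0,"ax": 0,"ay": 0,"az": 0,"claw": 1},
    {"tx": 0,"ty": 0,"tz": 0,"ax": 0,"ay": 0,"az": 0,"claw": 1},
    {"tx": 0,"ty": 0,"tz": 0,"ax": 0,"ay": 0,"az": 0,"claw": 1},
    {"tx": 0,"ty": 0,"tz": 0,"ax": 0,"ay": 0,"az": 0,"claw": 1},
    {"tx": 0,"ty": 0,"tz": 0,"ax": 0,"ay": 0,"az": 0,"claw": 1},
    {"tx": 0,"ty": 0,"tz": 0,"ax": 0,"ay": 0,"az": 0,"claw": 1},
    {"tx": 0,"ty": 0,"tz": 0,"ax": 0,"ay": 0,"az": 0,"claw": 1},
    {"tx": 0,"ty": 0,"tz": 0,"ax": 0,"ay": 0,"az": 0,"claw": 1}
  ]
}}

```text
clock: 6.75
tcp_pos: [0.3775, -0.3072, 0.2178]
orientation: [2.309, 2.118, 0.008]
contact_force: [11.0, -2.0, -7.1]
grip_width: 0.0148
gripper_force: 79.7
```

>>> {"method": "arm_command", "body": {
  "plan": [
    {"tx": 0,"ty": 0,"tz": 0,"ax": 0,"ay": 0,"az": 0,"claw": 1},
    {"tx": 0,"ty": 0,"tz": 0,"ax": 0,"ay": 0,"az": 0,"claw": 1},
    {"tx": 0,"ty": 0,"tz": 0,"ax": 0,"ay": 0,"az": 0,"claw": 1},
    {"tx": 0,"ty": 0,"tz": 0,"ax": 0,"ay": 0,"az": 0,"claw": 1},
    {"tx": 0,"ty": 0,"tz": 0,"ax": 0,"ay": 0,"az": 0,"claw": 1},
    {"tx": 0,"ty": 0,"tz": 0,"ax": 0,"ay": 0,"az": 0,"claw": 1},
    {"tx": 0,"ty": 0,"tz": 0,"ax": 0,"ay": 0,"az": 0,"claw": 1},
    {"tx": 0,"ty": 0,"tz": 0,"ax": 0,"ay": 0,"az": 0,"claw": 1},
    {"tx": 0,"ty": 0,"tz": 0,"ax": 0,"ay": 0,"az": 0,"claw": 1},
    {"tx": 0,"ty": 0,"tz": 0,"ax": 0,"ay": 0,"az": 0,"claw": 1}
  ]
}}

```text
clock: 7.58
tcp_pos: [0.3774, -0.3072, 0.2177]
orientation: [2.309, 2.118, 0.008]
contact_force: [11.2, -2.2, -7.1]
grip_width: 0.0148
gripper_force: 79.7
```

>>> {"method": "arm_command", "body": {
  "plan": [
    {"tx": 0,"ty": 0,"tz": 0,"ax": 0,"ay": 0,"az": 0,"claw": 1},
    {"tx": 0,"ty": 0,"tz": 0,"ax": 0,"ay": 0,"az": 0,"claw": 1},
    {"tx": 0,"ty": 0,"tz": 0,"ax": 0,"ay": 0,"az": 0,"claw": 1},
    {"tx": 0,"ty": 0,"tz": 0,"ax": 0,"ay": 0,"az": 0,"claw": 1},
    {"tx": 0,"ty": 0,"tz": 0,"ax": 0,"ay": 0,"az": 0,"claw": 1},
    {"tx": 0,"ty": 0,"tz": 0,"ax": 0,"ay": 0,"az": 0,"claw": 1},
    {"tx": 0,"ty": 0,"tz": 0,"ax": 0,"ay": 0,"az": 0,"claw": 1},
    {"tx": 0,"ty": 0,"tz": 0,"ax": 0,"ay": 0,"az": 0,"claw": 1},
    {"tx": 0,"ty": 0,"tz": 0,"ax": 0,"ay": 0,"az": 0,"claw": 1},
    {"tx": 0,"ty": 0,"tz": 0,"ax": 0,"ay": 0,"az": 0,"claw": 1}
  ]
}}

```text
clock: 8.42
tcp_pos: [0.3775, -0.3072, 0.2178]
orientation: [2.309, 2.118, 0.008]
contact_force: [12.1, -2.4, -6.8]
grip_width: 0.015
gripper_force: 79.7
```

>>> {"method": "arm_command", "body": {
  "plan": [
    {"tx": 0,"ty": 0,"tz": 0,"ax": 0,"ay": 0,"az": 0,"claw": 1},
    {"tx": 0,"ty": 0,"tz": 0,"ax": 0,"ay": 0,"az": 0,"claw": 1},
    {"tx": 0,"ty": 0,"tz": 0,"ax": 0,"ay": 0,"az": 0,"claw": 1},
    {"tx": 0,"ty": 0,"tz": 0,"ax": 0,"ay": 0,"az": 0,"claw": 1},
    {"tx": 0,"ty": 0,"tz": 0,"ax": 0,"ay": 0,"az": 0,"claw": 1},
    {"tx": 0,"ty": 0,"tz": 0,"ax": 0,"ay": 0,"az": 0,"claw": 1},
    {"tx": 0,"ty": 0,"tz": 0,"ax": 0,"ay": 0,"az": 0,"claw": 1},
    {"tx": 0,"ty": 0,"tz": 0,"ax": 0,"ay": 0,"az": 0,"claw": 1},
    {"tx": 0,"ty": 0,"tz": 0,"ax": 0,"ay": 0,"az": 0,"claw": 1},
    {"tx": 0,"ty": 0,"tz": 0,"ax": 0,"ay": 0,"az": 0,"claw": 1}
  ]
}}

```text
clock: 9.25
tcp_pos: [0.3775, -0.3072, 0.2177]
orientation: [2.309, 2.118, 0.008]
contact_force: [11.7, -2.5, -7.1]
grip_width: 0.0148
gripper_force: 79.7
```

```bash
python3 - <<'E'
from h import *
o=r.get_obs(); print(o['clock'],o['tcp_pos'],o['contact_force'],o['grip_width'])
im=save('scene','s4'); b=cv2.resize(im[195:265,160:260],(700,490),interpolation=cv2.INTER_CUBIC)[:, 350-200:350+150]
im=save('top','t4');a=cv2.resize(im[195:295,380:480],(500,500),interpolation=cv2.INTER_CUBIC)
cv2.imwrite('pics/c4.png',np.hstack([a[:490,:400],b])[:,:,::-1])
E
```

```text
9.25 [ 0.3774547  -0.30723125  0.21774457] [11.710548   -2.49301341 -7.07534486] 0.014755743070100103
```

View pics/c4.png

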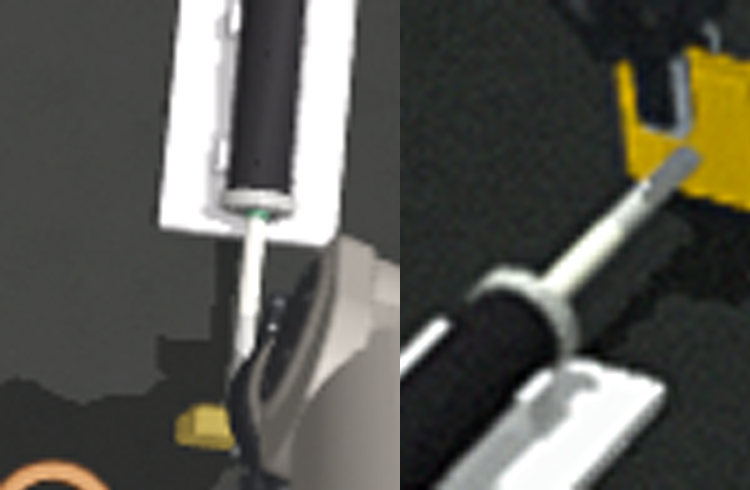

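Green shows at the mouth (crop (258,213)) with no red, and it has held for about 3.5 s. Now I'll ease it home, release, and lift.

>>> {"method": "arm_command", "body": {
  "plan": [
    {"tx": 0,"ty": 0.004,"tz": 0,"ax": 0,"ay": 0,"az": 0,"claw": 1},
    {"tx": 0,"ty": 0.007,"tz": 0,"ax": 0,"ay": 0,"az": 0,"claw": 1},
    {"tx": 0,"ty": 0.008,"tz": 0,"ax": 0,"ay": 0,"az": 0,"claw": 1},
    {"tx": 0,"ty": 0.008,"tz": 0,"ax": 0,"ay": 0,"az": 0,"claw": 1},
    {"tx": 0,"ty": 0.008,"tz": 0,"ax": 0,"ay": 0,"az": 0,"claw": 1},
    {"tx": 0,"ty": 0.008,"tz": 0,"ax": 0,"ay": 0,"az": 0,"claw": 1},
    {"tx": 0,"ty": 0.007,"tz": 0,"ax": 0,"ay": 0,"az": 0,"claw": 1},
    {"tx": 0,"ty": 0.005,"tz": 0,"ax": 0,"ay": 0,"az": 0,"claw": 1},
    {"tx": 0,"ty": 0.002,"tz": 0,"ax": 0,"ay": 0,"az": 0,"claw": 1},
    {"tx": 0,"ty": 0.001,"tz": 0,"ax": 0,"ay": 0,"az": 0,"claw": 1}
  ]
}}

```text
clock: 10.18
tcp_pos: [0.4329, -0.3127, 0.2177]
orientation: [2.314, 2.12, 0.001]
contact_force: [2.1, -3.9, 8.3]
grip_width: 0.0147
gripper_force: 82.0
```

>>> {"method": "arm_command", "body": {
  "plan": [
    {"tx": 0,"ty": 0,"tz": 0,"ax": 0,"ay": 0,"az": 0,"claw": 0.4},
    {"tx": 0,"ty": 0,"tz": 0,"ax": 0,"ay": 0,"az": 0,"claw": 0.4},
    {"tx": 0,"ty": 0,"tz": 0,"ax": 0,"ay": 0,"az": 0,"claw": 0.4},
    {"tx": 0,"ty": 0,"tz": 0,"ax": 0,"ay": 0,"az": 0,"claw": 0.4},
    {"tx": 0,"ty": 0,"tz": 0,"ax": 0,"ay": 0,"az": 0,"claw": 0.4},
    {"tx": 0,"ty": 0,"tz": 0,"ax": 0,"ay": 0,"az": 0,"claw": 0.4},
    {"tx": 0,"ty": 0,"tz": -0.01,"ax": 0,"ay": 0,"az": 0,"claw": 0.4},
    {"tx": 0,"ty": 0,"tz": -0.025,"ax": 0,"ay": 0,"az": 0,"claw": 0.4},
    {"tx": 0,"ty": 0,"tz": -0.03,"ax": 0,"ay": 0,"az": 0,"claw": 0.4},
    {"tx": 0,"ty": 0,"tz": -0.03,"ax": 0,"ay": 0,"az": 0,"claw": 0.4}
  ]
}}

```text
clock: 11.02
tcp_pos: [0.4316, -0.3117, 0.313]
orientation: [-2.315, -2.122, 0.0]
contact_force: [0.2, -0.6, -0.2]
grip_width: 0.0512
gripper_force: 0.0
```

```bash
cat >> h.py <<'E'
def speakers(o=None,z=.03,roi=(240,215,390,330)):
    im=save('top','tmp'); hsv=cv2.cvtColor(im,cv2.COLOR_RGB2HSV); m=cv2.inRange(hsv,np.array((0,0,135)),np.array((180,45,255)))
    k=np.zeros_like(m); k[roi[1]:roi[3],roi[0]:roi[2]]=1; m*=k
    m=cv2.morphologyEx(m,cv2.MORPH_CLOSE,np.ones((7,7)))
    out=[]
    for c in cv2.findContours(m,cv2.RETR_EXTERNAL,cv2.CHAIN_APPROX_NONE)[0]:
        if cv2.contourArea(c)<200: continue
        w=np.array([px2w('top',u,v,z)[:2] for u,v in c[:,0]],np.float32)*1000
        q=cv2.minAreaRect(w); bx=cv2.boxPoints(q); e=max((bx[1]-bx[0],bx[2]-bx[1]),key=np.linalg.norm)
        a=np.degrees(np.arctan2(e[1],e[0])); out.append((np.round(np.array(q[0])/1000,4).tolist(),sorted(np.round(q[1])),round(float((a+90)%180-90),1)))
    return out
def st():
    o=r.get_obs(); print('t',round(o['clock'],2),'tcp',o['tcp_pos'].round(4),'rv',o['orientation'].round(3),'F',o['contact_force'].round(1),'w',round(o['grip_width'],4),'g',round(o['gripper_force'],1)); return o
E
python3 - <<'E'
from h import *
o=st()
for s in speakers(): print(s)
for t in('draw_bar','speaker0'): print(t,find(r.tip_of,t,'top'))
im=cv2.imread('pics/tmp.png')[:,:,::-1].copy()
hsv=cv2.cvtColor(im,cv2.COLOR_RGB2HSV); print('green hsv',hsv[258,212])
E
```

```text
t 11.02 tcp [ 0.4316 -0.3117  0.313 ] rv [-2.315 -2.122  0.   ] F [ 0.2 -0.6 -0.2] w 0.0512 g 0.0
([0.4258, -0.0223], [np.float64(35.0), np.float64(100.0)], -5.2)
([0.4343, 0.0635], [np.float64(36.0), np.float64(100.0)], -11.9)
([0.4461, -0.117], [np.float64(36.0), np.float64(99.0)], 13.0)
([0.4536, 0.1574], [np.float64(36.0), np.float64(99.0)], 5.5)
draw_bar [(0.71, array([ 0.435, -0.311,  0.066])), (0.44, array([ 0.327, -0.206, -0.001])), (0.2, array([ 0.423, -0.025, -0.004]))]
speaker0 [(0.9, array([ 0.219,  0.306, -0.002])), (0.88, array([0.433, 0.062, 0.003])), (0.83, array([ 0.262,  0.449, -0.002])), (0.78, array([ 0.424, -0.024, -0.002])), (0.77, array([ 0.298,  0.185, -0.   ])), (0.66, array([ 0.444, -0.12 , -0.   ])), (0.57, array([ 0.457,  0.156, -0.001]))]
green hsv [ 68 108 217]
```

The handle is home, with draw_bar back at (0.435,-0.311). Next are the speakers, starting with the right-hand one.

```bash
cat >> h.py <<'E'
def deckpose(dx,dy,h,yaw=1.0,th=.28,org=(.640,.0525,.075)):
    """grasp point h above deck face at (dx,dy) in deck frame"""
    Rz=R.from_euler('z',yaw,degrees=True).as_matrix()
    ex=Rz@[np.cos(th),0,np.sin(th)]; ez=Rz@[-np.sin(th),0,np.cos(th)]; ey=Rz@[0,1.,0]
    return np.array(org)+dx*ex+dy*ey+h*ez, np.stack([ex,-ey,-ez],1)
E
cat > pick.py <<'E'
import sys
from h import *
x,y,a,dy=map(float,sys.argv[1:5]); G=tool(a-90); st()
s=plan([x,y,.11],G); s=plan([x,y,.023],G,s); s=plan([x,y,.143],G,s,4)
P,Rd=deckpose(.002,dy,.07); s=plan(P,Rd,s); P,Rd=deckpose(.002,dy,.024); s=plan(P,Rd,s)
E
python3 pick.py .4461 -.117 13 -.123
```

```text
t 11.17 tcp [ 0.4327 -0.3124  0.3147] rv [2.312e+00 2.119e+00 2.000e-03] F [-0.   0.9  0.4] w 0.0514 g 0.0
N 10 t [ 0.0175 -0.0116  0.0049] a(deg) [ 0.03 -0.    7.2 ]
N 10 t [0.     0.     0.0087] a(deg) [0. 0. 0.]
N 4 t [ 0.    0.   -0.03] a(deg) [0. 0. 0.]
N 10 t [ 0.0139 -0.0027  0.0024] a(deg) [-0.17  1.6   1.19]
N 10 t [-0.      0.      0.0046] a(deg) [0. 0. 0.]
```

>>> {"method": "arm_command", "body": {
  "plan": [
    {"tx": 0.0175,"ty": -0.0116,"tz": 0.0049,"ax": 0,"ay": 0,"az": 7.15,"claw": 0.35},
    {"tx": 0.0175,"ty": -0.0116,"tz": 0.0049,"ax": 0,"ay": 0,"az": 7.15,"claw": 0.35},
    {"tx": 0.0175,"ty": -0.0116,"tz": 0.0049,"ax": 0,"ay": 0,"az": 7.15,"claw": 0.35},
    {"tx": 0.0175,"ty": -0.0116,"tz": 0.0049,"ax": 0,"ay": 0,"az": 7.15,"claw": 0.35},
    {"tx": 0.0175,"ty": -0.0116,"tz": 0.0049,"ax": 0,"ay": 0,"az": 7.15,"claw": 0.35},
    {"tx": 0.0175,"ty": -0.0116,"tz": 0.0049,"ax": 0,"ay": 0,"az": 7.15,"claw": 0.35},
    {"tx": 0.0175,"ty": -0.0116,"tz": 0.0049,"ax": 0,"ay": 0,"az": 7.15,"claw": 0.35},
    {"tx": 0.0175,"ty": -0.0116,"tz": 0.0049,"ax": 0,"ay": 0,"az": 7.15,"claw": 0.35},
    {"tx": 0.0175,"ty": -0.0116,"tz": 0.0049,"ax": 0,"ay": 0,"az": 7.15,"claw": 0.35},
    {"tx": 0.0175,"ty": -0.0116,"tz": 0.0049,"ax": 0,"ay": 0,"az": 7.15,"claw": 0.35}
  ]
}}

```text
clock: 12.0
tcp_pos: [0.4436, -0.1145, 0.2618]
orientation: [-3.12, -0.36, 0.004]
contact_force: [-0.6, -1.2, 0.2]
grip_width: 0.0557
gripper_force: 0.0
```

```bash
python3 - <<'E'
from h import *
o=st(); save('wrist','w5'); print(find(r.tip_of,'speaker0','wrist',o))
plan([.4461,-.117,.023],tool(-77))
E
```

```text
t 12.0 tcp [ 0.4436 -0.1145  0.2618] rv [-3.12  -0.36   0.004] F [-0.6 -1.2  0.2] w 0.0557 g 0.0
[(0.94, array([ 0.43 , -0.02 , -0.001])), (0.77, array([0.434, 0.065, 0.002])), (0.68, array([ 0.445, -0.118, -0.002]))]
N 10 t [-0.      0.0005  0.0084] a(deg) [-0.01  0.    0.06]
```

View pics/w5.png

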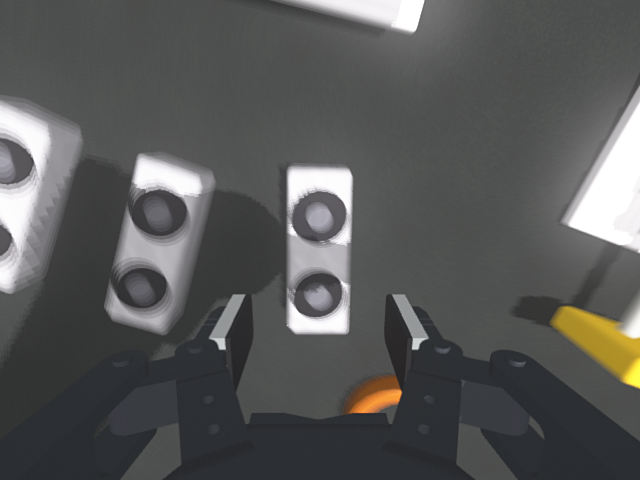

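The light grey speaker sits upright at (319,250), centred between the pads. I'll go down, grasp and lift.

>>> {"method": "arm_command", "body": {
  "plan": [
    {"tx": 0,"ty": 0.0005,"tz": 0.0094,"ax": 0,"ay": 0,"az": 0.06,"claw": 0.35},
    {"tx": 0,"ty": 0.0005,"tz": 0.0094,"ax": 0,"ay": 0,"az": 0.06,"claw": 0.35},
    {"tx": 0,"ty": 0.0005,"tz": 0.0094,"ax": 0,"ay": 0,"az": 0.06,"claw": 0.35},
    {"tx": 0,"ty": 0.0005,"tz": 0.0094,"ax": 0,"ay": 0,"az": 0.06,"claw": 0.35},
    {"tx": 0,"ty": 0.0005,"tz": 0.0094,"ax": 0,"ay": 0,"az": 0.06,"claw": 0.35},
    {"tx": 0,"ty": 0.0005,"tz": 0.0094,"ax": 0,"ay": 0,"az": 0.06,"claw": 0.35},
    {"tx": 0,"ty": 0.0005,"tz": 0.0094,"ax": 0,"ay": 0,"az": 0.06,"claw": 0.35},
    {"tx": 0,"ty": 0.0005,"tz": 0.0094,"ax": 0,"ay": 0,"az": 0.06,"claw": 0.35},
    {"tx": 0,"ty": 0.0005,"tz": 0.009,"ax": 0,"ay": 0,"az": 0.06,"claw": 0.35},
    {"tx": 0,"ty": 0,"tz": 0,"ax": 0,"ay": 0,"az": 0,"claw": 0.35}
  ]
}}

```text
clock: 12.93
tcp_pos: [0.4448, -0.12, 0.1768]
orientation: [-3.121, -0.355, 0.004]
contact_force: [1.0, 0.5, 0.7]
grip_width: 0.0554
gripper_force: 0.0
```

>>> {"method": "arm_command", "body": {
  "plan": [
    {"tx": 0,"ty": 0,"tz": 0,"ax": 0,"ay": 0,"az": 0,"claw": 1},
    {"tx": 0,"ty": 0,"tz": 0,"ax": 0,"ay": 0,"az": 0,"claw": 1},
    {"tx": 0,"ty": 0,"tz": 0,"ax": 0,"ay": 0,"az": 0,"claw": 1},
    {"tx": 0,"ty": 0,"tz": 0,"ax": 0,"ay": 0,"az": 0,"claw": 1},
    {"tx": 0,"ty": 0,"tz": 0,"ax": 0,"ay": 0,"az": 0,"claw": 1},
    {"tx": 0,"ty": 0,"tz": 0,"ax": 0,"ay": 0,"az": 0,"claw": 1},
    {"tx": 0,"ty": 0,"tz": -0.03,"ax": 0,"ay": 0,"az": 0,"claw": 1},
    {"tx": 0,"ty": 0,"tz": -0.03,"ax": 0,"ay": 0,"az": 0,"claw": 1},
    {"tx": 0,"ty": 0,"tz": -0.03,"ax": 0,"ay": 0,"az": 0,"claw": 1},
    {"tx": 0,"ty": 0,"tz": -0.03,"ax": 0,"ay": 0,"az": 0,"claw": 1}
  ],
  "squeeze": 60
}}

```text
clock: 13.77
tcp_pos: [0.445, -0.12, 0.2997]
orientation: [-3.121, -0.355, 0.001]
contact_force: [0.8, -0.2, -3.1]
grip_width: 0.0351
gripper_force: 60.8
```

```bash
python3 - <<'E'
from h import *
o=st(); P,Rd=deckpose(.002,-.123,.07); s=plan(P,Rd); P,Rd=deckpose(.002,-.123,.024); s=plan(P,Rd,s)
E
```

```text
t 13.77 tcp [ 0.445  -0.12    0.2997] rv [-3.121e+00 -3.550e-01  1.000e-03] F [ 0.8 -0.2 -3.1] w 0.0351 g 60.8
N 10 t [ 0.0141 -0.003   0.0026] a(deg) [-0.17  1.6   1.19]
N 10 t [-0.      0.      0.0046] a(deg) [0. 0. 0.]
```

>>> {"method": "arm_command", "body": {
  "plan": [
    {"tx": 0.0141,"ty": -0.003,"tz": 0.0026,"ax": -0.17,"ay": 1.6,"az": 1.19,"claw": 1},
    {"tx": 0.0141,"ty": -0.003,"tz": 0.0026,"ax": -0.17,"ay": 1.6,"az": 1.19,"claw": 1},
    {"tx": 0.0141,"ty": -0.003,"tz": 0.0026,"ax": -0.17,"ay": 1.6,"az": 1.19,"claw": 1},
    {"tx": 0.0141,"ty": -0.003,"tz": 0.0026,"ax": -0.17,"ay": 1.6,"az": 1.19,"claw": 1},
    {"tx": 0.0141,"ty": -0.003,"tz": 0.0026,"ax": -0.17,"ay": 1.6,"az": 1.19,"claw": 1},
    {"tx": 0.0141,"ty": -0.003,"tz": 0.0026,"ax": -0.17,"ay": 1.6,"az": 1.19,"claw": 1},
    {"tx": 0.0141,"ty": -0.003,"tz": 0.0026,"ax": -0.17,"ay": 1.6,"az": 1.19,"claw": 1},
    {"tx": 0.0141,"ty": -0.003,"tz": 0.0026,"ax": -0.17,"ay": 1.6,"az": 1.19,"claw": 1},
    {"tx": 0.0141,"ty": -0.003,"tz": 0.0026,"ax": -0.17,"ay": 1.6,"az": 1.19,"claw": 1},
    {"tx": 0.0141,"ty": -0.003,"tz": 0.0026,"ax": -0.17,"ay": 1.6,"az": 1.19,"claw": 1}
  ]
}}

```text
clock: 14.6
tcp_pos: [0.5829, -0.0714, 0.29]
orientation: [-3.109, -0.025, -0.439]
contact_force: [0.4, 0.4, -1.5]
grip_width: 0.0351
gripper_force: 61.0
```

```bash
python3 - <<'E'
from h import *
o=st(); P,Rd=deckpose(.002,-.123,.024); s=plan(P,Rd); P,Rd=deckpose(.002,-.123,.09); s=plan(P,Rd,s,4)
im=save('scene','s6'); cv2.imwrite('pics/c6.png',cv2.resize(im[200:360,200:440],(720,480))[:,:,::-1])
E
```

```text
t 14.6 tcp [ 0.5829 -0.0714  0.29  ] rv [-3.109 -0.025 -0.439] F [ 0.4  0.4 -1.5] w 0.0351 g 61.0
N 10 t [-0.      0.      0.0044] a(deg) [ 0.   -0.   -0.01]
N 4 t [ 0.      0.     -0.0165] a(deg) [0. 0. 0.]
```

View pics/c6.png

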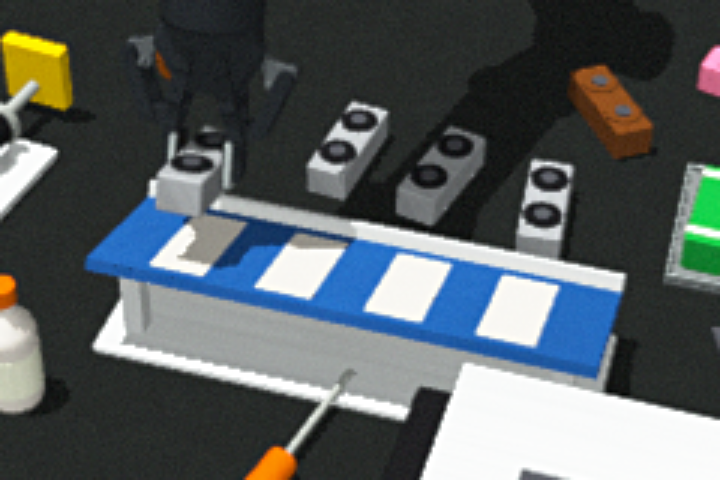

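The speaker is over the rightmost pad, tilted with the slope. I'll lower it.

>>> {"method": "arm_command", "body": {
  "plan": [
    {"tx": 0,"ty": 0,"tz": 0.006,"ax": 0,"ay": 0,"az": 0,"claw": 1},
    {"tx": 0,"ty": 0,"tz": 0.006,"ax": 0,"ay": 0,"az": 0,"claw": 1},
    {"tx": 0,"ty": 0,"tz": 0.006,"ax": 0,"ay": 0,"az": 0,"claw": 1},
    {"tx": 0,"ty": 0,"tz": 0.006,"ax": 0,"ay": 0,"az": 0,"claw": 1},
    {"tx": 0,"ty": 0,"tz": 0.006,"ax": 0,"ay": 0,"az": 0,"claw": 1},
    {"tx": 0,"ty": 0,"tz": 0.006,"ax": 0,"ay": 0,"az": 0,"claw": 1},
    {"tx": 0,"ty": 0,"tz": 0.005,"ax": 0,"ay": 0,"az": 0,"claw": 1},
    {"tx": 0,"ty": 0,"tz": 0.003,"ax": 0,"ay": 0,"az": 0,"claw": 1},
    {"tx": 0,"ty": 0,"tz": 0.001,"ax": 0,"ay": 0,"az": 0,"claw": 1},
    {"tx": 0,"ty": 0,"tz": 0,"ax": 0,"ay": 0,"az": 0,"claw": 1}
  ]
}}

```text
clock: 15.48
tcp_pos: [0.5947, -0.0715, 0.2475]
orientation: [-3.109, -0.027, -0.437]
contact_force: [-7.1, 0.6, 5.9]
grip_width: 0.035
gripper_force: 62.2
```

>>> {"method": "arm_command", "body": {
  "plan": [
    {"tx": 0,"ty": 0,"tz": 0,"ax": 0,"ay": 0,"az": 0,"claw": 0.4},
    {"tx": 0,"ty": 0,"tz": 0,"ax": 0,"ay": 0,"az": 0,"claw": 0.4},
    {"tx": 0,"ty": 0,"tz": 0,"ax": 0,"ay": 0,"az": 0,"claw": 0.4},
    {"tx": 0,"ty": 0,"tz": 0,"ax": 0,"ay": 0,"az": 0,"claw": 0.4},
    {"tx": 0,"ty": 0,"tz": 0,"ax": 0,"ay": 0,"az": 0,"claw": 0.4},
    {"tx": 0,"ty": 0,"tz": -0.005,"ax": 0,"ay": 0,"az": 0,"claw": 0.4},
    {"tx": 0,"ty": 0,"tz": -0.015,"ax": 0,"ay": 0,"az": 0,"claw": 0.4},
    {"tx": 0,"ty": 0,"tz": -0.02,"ax": 0,"ay": 0,"az": 0,"claw": 0.4},
    {"tx": 0,"ty": 0,"tz": -0.02,"ax": 0,"ay": 0,"az": 0,"claw": 0.4},
    {"tx": 0,"ty": 0,"tz": -0.02,"ax": 0,"ay": 0,"az": 0,"claw": 0.4}
  ]
}}

```text
clock: 16.32
tcp_pos: [0.5726, -0.0718, 0.3249]
orientation: [-3.109, -0.027, -0.438]
contact_force: [-0.0, -0.3, 0.0]
grip_width: 0.0508
gripper_force: 0.0
```

```bash
python3 - <<'E'
from h import *
o=st()
for s in speakers(): print(s)
for s in find(r.tip_of,'speaker0','top'): print(s)
for s in find(r.tip_of,'speaker0','scene'): print('sc',s)
save('wrist','w7'); print([s for s in find(r.tip_of,'speaker0','wrist',o)])
G=tool(-95.2); plan([.4258,-.0223,.11],G)
E
```

```text
t 16.32 tcp [ 0.5726 -0.0718  0.3249] rv [-3.109 -0.027 -0.438] F [-0.  -0.3  0. ] w 0.0508 g 0.0
([0.3134, -0.124], [np.float64(136.0), np.float64(153.0)], -88.7)
([0.4537, 0.1572], [np.float64(35.0), np.float64(99.0)], 6.0)
([0.4721, -0.0879], [np.float64(178.0), np.float64(191.0)], -83.7)
(0.87, array([0.26 , 0.449, 0.001]))
(0.76, array([ 0.422, -0.024, -0.004]))
(0.72, array([ 0.299,  0.184, -0.002]))
(0.6, array([0.216, 0.305, 0.002]))
(0.58, array([ 0.458,  0.159, -0.002]))
(0.56, array([ 0.431,  0.064, -0.   ]))
sc (0.91, array([ 0.453,  0.159, -0.003]))
sc (0.89, array([ 0.634, -0.068,  0.12 ]))
sc (0.78, array([0.434, 0.065, 0.002]))
sc (0.73, array([0.216, 0.305, 0.002]))
sc (0.71, array([0.256, 0.454, 0.   ]))
sc (0.67, array([0.295, 0.185, 0.   ]))
sc (0.56, array([ 0.427, -0.018, -0.001]))
[(0.96, array([ 0.644, -0.073,  0.075]))]
N 10 t [-0.0156 -0.0045  0.0035] a(deg) [-0.08 -1.6   0.61]
```

View pics/w7.png

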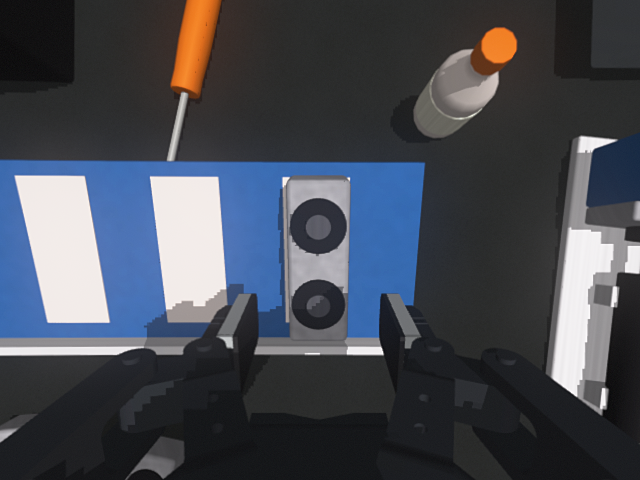

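The speaker is flat on the deck at (318,260), inside the lip with its cones up. On to the second one.

>>> {"method": "arm_command", "body": {
  "plan": [
    {"tx": -0.0156,"ty": -0.0045,"tz": 0.0035,"ax": -0.08,"ay": -1.6,"az": 0.61,"claw": 0.35},
    {"tx": -0.0156,"ty": -0.0045,"tz": 0.0035,"ax": -0.08,"ay": -1.6,"az": 0.61,"claw": 0.35},
    {"tx": -0.0156,"ty": -0.0045,"tz": 0.0035,"ax": -0.08,"ay": -1.6,"az": 0.61,"claw": 0.35},
    {"tx": -0.0156,"ty": -0.0045,"tz": 0.0035,"ax": -0.08,"ay": -1.6,"az": 0.61,"claw": 0.35},
    {"tx": -0.0156,"ty": -0.0045,"tz": 0.0035,"ax": -0.08,"ay": -1.6,"az": 0.61,"claw": 0.35},
    {"tx": -0.0156,"ty": -0.0045,"tz": 0.0035,"ax": -0.08,"ay": -1.6,"az": 0.61,"claw": 0.35},
    {"tx": -0.0156,"ty": -0.0045,"tz": 0.0035,"ax": -0.08,"ay": -1.6,"az": 0.61,"claw": 0.35},
    {"tx": -0.0156,"ty": -0.0045,"tz": 0.0035,"ax": -0.08,"ay": -1.6,"az": 0.61,"claw": 0.35},
    {"tx": -0.0156,"ty": -0.0045,"tz": 0.0035,"ax": -0.08,"ay": -1.6,"az": 0.61,"claw": 0.35},
    {"tx": -0.0156,"ty": -0.0045,"tz": 0.0035,"ax": -0.08,"ay": -1.6,"az": 0.61,"claw": 0.35}
  ]
}}

```text
clock: 17.4
tcp_pos: [0.4252, -0.0217, 0.2644]
orientation: [-3.138, 0.142, 0.004]
contact_force: [0.9, -1.3, -0.0]
grip_width: 0.0553
gripper_force: 0.0
```

```bash
cat >> h.py <<'E'
def wspk(z=.03,tag='ws'):
    """speaker rectangle seen in the wrist picture, nearest the grasp point"""
    o=r.get_obs(); im=save('wrist',tag); hsv=cv2.cvtColor(im,cv2.COLOR_RGB2HSV); m=cv2.inRange(hsv,np.array((0,0,125)),np.array((180,45,255)))
    m[295:]=0
    m=cv2.morphologyEx(cv2.morphologyEx(m,cv2.MORPH_OPEN,np.ones((3,3))),cv2.MORPH_CLOSE,np.ones((5,5))); 
    for c in cv2.findContours(m,cv2.RETR_EXTERNAL,cv2.CHAIN_APPROX_NONE)[0]:
        if cv2.contourArea(c)<2000: continue
        w=np.array([px2w('wrist',u,v,z,o)[:2] for u,v in c[::3,0]],np.float32)*1000
        q=cv2.minAreaRect(w); bx=cv2.boxPoints(q); e=max((bx[1]-bx[0],bx[2]-bx[1]),key=np.linalg.norm)
        a=np.degrees(np.arctan2(e[1],e[0])); print('w',np.round(np.array(q[0])/1000,4),np.round(q[1]),round(float((a+90)%180-90),1))
    print(find(r.tip_of,'speaker0','wrist',o))
E
python3 - <<'E'
from h import *
o=st(); wspk()
plan([.4250,-.0223,.023],tool(-95.2),N=9)
E
```

```text
t 17.4 tcp [ 0.4252 -0.0217  0.2644] rv [-3.138  0.142  0.004] F [ 0.9 -1.3 -0. ] w 0.0553 g 0.0
w [ 0.442  -0.0216] [36. 74.] -5.3
w [0.4498 0.058 ] [43. 74.] -11.9
w [0.4603 0.1428] [88. 43.] 4.5
w [0.5659 0.0652] [113.  11.] 90.0
[(0.91, array([0.437, 0.065, 0.002])), (0.69, array([0.456, 0.161, 0.004])), (0.58, array([ 0.431, -0.02 , -0.001]))]
N 9 t [0.0002 0.0001 0.0095] a(deg) [-0.    0.03  0.01]
```

>>> {"method": "arm_command", "body": {
  "plan": [
    {"tx": 0.0003,"ty": 0,"tz": 0.0095,"ax": 0,"ay": 0,"az": 0,"claw": 0.35},
    {"tx": 0.0003,"ty": 0,"tz": 0.0095,"ax": 0,"ay": 0,"az": 0,"claw": 0.35},
    {"tx": 0.0003,"ty": 0,"tz": 0.0095,"ax": 0,"ay": 0,"az": 0,"claw": 0.35},
    {"tx": 0.0003,"ty": 0,"tz": 0.0095,"ax": 0,"ay": 0,"az": 0,"claw": 0.35},
    {"tx": 0.0003,"ty": 0,"tz": 0.0095,"ax": 0,"ay": 0,"az": 0,"claw": 0.35},
    {"tx": 0.0003,"ty": 0,"tz": 0.0095,"ax": 0,"ay": 0,"az": 0,"claw": 0.35},
    {"tx": 0.0003,"ty": 0,"tz": 0.0095,"ax": 0,"ay": 0,"az": 0,"claw": 0.35},
    {"tx": 0.0003,"ty": 0,"tz": 0.0095,"ax": 0,"ay": 0,"az": 0,"claw": 0.35},
    {"tx": 0.0003,"ty": 0,"tz": 0.0095,"ax": 0,"ay": 0,"az": 0,"claw": 0.35},
    {"tx": 0,"ty": 0,"tz": 0,"ax": 0,"ay": 0,"az": 0,"claw": 0.35}
  ]
}}

```text
clock: 18.33
tcp_pos: [0.4285, -0.0221, 0.1784]
orientation: [-3.138, 0.141, 0.003]
contact_force: [-0.6, 0.1, -0.1]
grip_width: 0.0553
gripper_force: 0.0
```

>>> {"method": "arm_command", "body": {
  "plan": [
    {"tx": 0,"ty": 0,"tz": 0,"ax": 0,"ay": 0,"az": 0,"claw": 1},
    {"tx": 0,"ty": 0,"tz": 0,"ax": 0,"ay": 0,"az": 0,"claw": 1},
    {"tx": 0,"ty": 0,"tz": 0,"ax": 0,"ay": 0,"az": 0,"claw": 1},
    {"tx": 0,"ty": 0,"tz": 0,"ax": 0,"ay": 0,"az": 0,"claw": 1},
    {"tx": 0,"ty": 0,"tz": 0,"ax": 0,"ay": 0,"az": 0,"claw": 1},
    {"tx": 0,"ty": 0,"tz": 0,"ax": 0,"ay": 0,"az": 0,"claw": 1},
    {"tx": 0,"ty": 0,"tz": -0.03,"ax": 0,"ay": 0,"az": 0,"claw": 1},
    {"tx": 0,"ty": 0,"tz": -0.03,"ax": 0,"ay": 0,"az": 0,"claw": 1},
    {"tx": 0,"ty": 0,"tz": -0.03,"ax": 0,"ay": 0,"az": 0,"claw": 1},
    {"tx": 0,"ty": 0,"tz": -0.03,"ax": 0,"ay": 0,"az": 0,"claw": 1}
  ],
  "squeeze": 60
}}

```text
clock: 19.17
tcp_pos: [0.4284, -0.0223, 0.3014]
orientation: [-3.138, 0.141, -0.0]
contact_force: [1.8, 0.3, -1.5]
grip_width: 0.0352
gripper_force: 60.8
```

```bash
python3 - <<'E'
from h import *
o=st(); P,Rd=deckpose(.004,-.041,.07); s=plan(P,Rd); P,Rd=deckpose(.004,-.041,.024); s=plan(P,Rd,s)
E
```

```text
t 19.17 tcp [ 0.4284 -0.0223  0.3014] rv [-3.138  0.141 -0.   ] F [ 1.8  0.3 -1.5] w 0.0352 g 60.8
N 10 t [ 0.0151 -0.0039  0.0028] a(deg) [ 0.08  1.6  -0.61]
N 10 t [-0.     -0.      0.0046] a(deg) [0. 0. 0.]
```

>>> {"method": "arm_command", "body": {
  "plan": [
    {"tx": 0.0151,"ty": -0.0039,"tz": 0.0028,"ax": 0.08,"ay": 1.6,"az": -0.61,"claw": 1},
    {"tx": 0.0151,"ty": -0.0039,"tz": 0.0028,"ax": 0.08,"ay": 1.6,"az": -0.61,"claw": 1},
    {"tx": 0.0151,"ty": -0.0039,"tz": 0.0028,"ax": 0.08,"ay": 1.6,"az": -0.61,"claw": 1},
    {"tx": 0.0151,"ty": -0.0039,"tz": 0.0028,"ax": 0.08,"ay": 1.6,"az": -0.61,"claw": 1},
    {"tx": 0.0151,"ty": -0.0039,"tz": 0.0028,"ax": 0.08,"ay": 1.6,"az": -0.61,"claw": 1},
    {"tx": 0.0151,"ty": -0.0039,"tz": 0.0028,"ax": 0.08,"ay": 1.6,"az": -0.61,"claw": 1},
    {"tx": 0.0151,"ty": -0.0039,"tz": 0.0028,"ax": 0.08,"ay": 1.6,"az": -0.61,"claw": 1},
    {"tx": 0.0151,"ty": -0.0039,"tz": 0.0028,"ax": 0.08,"ay": 1.6,"az": -0.61,"claw": 1},
    {"tx": 0.0151,"ty": -0.0039,"tz": 0.0028,"ax": 0.08,"ay": 1.6,"az": -0.61,"claw": 1},
    {"tx": 0.0151,"ty": -0.0039,"tz": 0.0028,"ax": 0.08,"ay": 1.6,"az": -0.61,"claw": 1}
  ]
}}

```text
clock: 20.0
tcp_pos: [0.5846, 0.0108, 0.2913]
orientation: [-3.108, -0.028, -0.442]
contact_force: [0.6, -0.0, -2.5]
grip_width: 0.035
gripper_force: 61.0
```

>>> {"method": "arm_command", "body": {
  "plan": [
    {"tx": 0,"ty": 0,"tz": 0.006,"ax": 0,"ay": 0,"az": 0,"claw": 1},
    {"tx": 0,"ty": 0,"tz": 0.006,"ax": 0,"ay": 0,"az": 0,"claw": 1},
    {"tx": 0,"ty": 0,"tz": 0.006,"ax": 0,"ay": 0,"az": 0,"claw": 1},
    {"tx": 0,"ty": 0,"tz": 0.006,"ax": 0,"ay": 0,"az": 0,"claw": 1},
    {"tx": 0,"ty": 0,"tz": 0.006,"ax": 0,"ay": 0,"az": 0,"claw": 1},
    {"tx": 0,"ty": 0,"tz": 0.006,"ax": 0,"ay": 0,"az": 0,"claw": 1},
    {"tx": 0,"ty": 0,"tz": 0.004,"ax": 0,"ay": 0,"az": 0,"claw": 1},
    {"tx": 0,"ty": 0,"tz": 0.003,"ax": 0,"ay": 0,"az": 0,"claw": 1},
    {"tx": 0,"ty": 0,"tz": 0.001,"ax": 0,"ay": 0,"az": 0,"claw": 1},
    {"tx": 0,"ty": 0,"tz": 0,"ax": 0,"ay": 0,"az": 0,"claw": 1}
  ]
}}

```text
clock: 20.83
tcp_pos: [0.5949, 0.0105, 0.2497]
orientation: [-3.109, -0.027, -0.437]
contact_force: [-5.1, -0.7, 4.2]
grip_width: 0.0343
gripper_force: 61.9
```

```bash
python3 - <<'E'
from h import *
o=st(); P,Rd=deckpose(.004,-.041,.023); plan(P,Rd)
E
```

```text
t 20.83 tcp [0.5949 0.0105 0.2497] rv [-3.109 -0.027 -0.437] F [-5.1 -0.7  4.2] w 0.0343 g 61.9
N 10 t [-0.     -0.      0.0003] a(deg) [ 0.  0. -0.]
```

Contact felt. Release and retreat.

>>> {"method": "arm_command", "body": {
  "plan": [
    {"tx": 0,"ty": 0,"tz": 0,"ax": 0,"ay": 0,"az": 0,"claw": 0.4},
    {"tx": 0,"ty": 0,"tz": 0,"ax": 0,"ay": 0,"az": 0,"claw": 0.4},
    {"tx": 0,"ty": 0,"tz": 0,"ax": 0,"ay": 0,"az": 0,"claw": 0.4},
    {"tx": 0,"ty": 0,"tz": 0,"ax": 0,"ay": 0,"az": 0,"claw": 0.4},
    {"tx": 0,"ty": 0,"tz": 0,"ax": 0,"ay": 0,"az": 0,"claw": 0.4},
    {"tx": 0,"ty": 0,"tz": -0.005,"ax": 0,"ay": 0,"az": 0,"claw": 0.4},
    {"tx": 0,"ty": 0,"tz": -0.015,"ax": 0,"ay": 0,"az": 0,"claw": 0.4},
    {"tx": 0,"ty": 0,"tz": -0.02,"ax": 0,"ay": 0,"az": 0,"claw": 0.4},
    {"tx": 0,"ty": 0,"tz": -0.02,"ax": 0,"ay": 0,"az": 0,"claw": 0.4},
    {"tx": 0,"ty": 0,"tz": -0.02,"ax": 0,"ay": 0,"az": 0,"claw": 0.4}
  ]
}}

```text
clock: 21.67
tcp_pos: [0.5728, 0.0102, 0.3272]
orientation: [-3.109, -0.027, -0.438]
contact_force: [0.7, -0.4, 1.4]
grip_width: 0.0511
gripper_force: 0.0
```

```bash
python3 - <<'E'
from h import *
o=st()
for s in speakers(): print(s)
for s in find(r.tip_of,'speaker0','top'): print(s)
for s in find(r.tip_of,'speaker0','scene'): print('sc',s)
save('wrist','w8'); print([s for s in find(r.tip_of,'speaker0','wrist',o)])
plan([.4343,.0635,.11],tool(-101.9))
E
```

```text
t 21.67 tcp [0.5728 0.0102 0.3272] rv [-3.109 -0.027 -0.438] F [ 0.7 -0.4  1.4] w 0.0511 g 0.0
([0.317, -0.045], [np.float64(147.0), np.float64(147.0)], -88.5)
([0.4538, 0.1576], [np.float64(34.0), np.float64(98.0)], 5.5)
([0.4777, 0.0041], [np.float64(168.0), np.float64(192.0)], -81.7)
(0.88, array([ 0.262,  0.445, -0.003]))
(0.83, array([ 0.434,  0.065, -0.001]))
(0.69, array([ 0.641, -0.073,  0.076]))
(0.67, array([ 0.457,  0.158, -0.002]))
(0.66, array([ 0.298,  0.184, -0.001]))
(0.43, array([0.565, 0.363, 0.077]))
(0.17, array([ 0.769, -0.171,  0.003]))
sc (0.91, array([ 0.453,  0.159, -0.003]))
sc (0.89, array([ 0.634, -0.068,  0.12 ]))
sc (0.78, array([0.434, 0.065, 0.002]))
sc (0.73, array([0.216, 0.305, 0.002]))
sc (0.71, array([0.256, 0.454, 0.   ]))
sc (0.67, array([0.295, 0.185, 0.   ]))
sc (0.56, array([ 0.427, -0.018, -0.001]))
[(0.91, array([0.643, 0.011, 0.075])), (0.75, array([0.456, 0.162, 0.005])), (0.57, array([ 0.644, -0.075,  0.072]))]
N 10 t [-0.0151 -0.0041  0.0039] a(deg) [-0.18 -1.6   1.28]
```

>>> {"method": "arm_command", "body": {
  "plan": [
    {"tx": -0.0151,"ty": -0.0041,"tz": 0.0039,"ax": -0.18,"ay": -1.6,"az": 1.28,"claw": 0.35},
    {"tx": -0.0151,"ty": -0.0041,"tz": 0.0039,"ax": -0.18,"ay": -1.6,"az": 1.28,"claw": 0.35},
    {"tx": -0.0151,"ty": -0.0041,"tz": 0.0039,"ax": -0.18,"ay": -1.6,"az": 1.28,"claw": 0.35},
    {"tx": -0.0151,"ty": -0.0041,"tz": 0.0039,"ax": -0.18,"ay": -1.6,"az": 1.28,"claw": 0.35},
    {"tx": -0.0151,"ty": -0.0041,"tz": 0.0039,"ax": -0.18,"ay": -1.6,"az": 1.28,"claw": 0.35},
    {"tx": -0.0151,"ty": -0.0041,"tz": 0.0039,"ax": -0.18,"ay": -1.6,"az": 1.28,"claw": 0.35},
    {"tx": -0.0151,"ty": -0.0041,"tz": 0.0039,"ax": -0.18,"ay": -1.6,"az": 1.28,"claw": 0.35},
    {"tx": -0.0151,"ty": -0.0041,"tz": 0.0039,"ax": -0.18,"ay": -1.6,"az": 1.28,"claw": 0.35},
    {"tx": -0.0151,"ty": -0.0041,"tz": 0.0039,"ax": -0.18,"ay": -1.6,"az": 1.28,"claw": 0.35},
    {"tx": -0.0151,"ty": -0.0041,"tz": 0.0039,"ax": -0.18,"ay": -1.6,"az": 1.28,"claw": 0.35}
  ]
}}

```text
clock: 22.75
tcp_pos: [0.4337, 0.0637, 0.2636]
orientation: [3.123, -0.327, -0.005]
contact_force: [-0.8, -0.7, -0.5]
grip_width: 0.0553
gripper_force: 0.0
```

```bash
python3 - <<'E'
from h import *
o=st(); wspk()
plan([.4343,.0637,.023],tool(-101.9),N=9)
E
```

```text
t 22.75 tcp [0.4337 0.0637 0.2636] rv [ 3.123 -0.327 -0.005] F [-0.8 -0.7 -0.5] w 0.0553 g 0.0
w [0.4497 0.0626] [36. 71.] -12.0
w [0.4659 0.1553] [77. 46.] 4.8
w [0.5789 0.1158] [ 33. 169.] -89.6
[(0.86, array([0.457, 0.162, 0.005])), (0.83, array([0.435, 0.066, 0.001]))]
N 9 t [0.0002 0.     0.0095] a(deg) [0.01 0.03 0.01]
```

>>> {"method": "arm_command", "body": {
  "plan": [
    {"tx": 0.0002,"ty": -0.0001,"tz": 0.0095,"ax": 0,"ay": 0,"az": 0,"claw": 0.35},
    {"tx": 0.0002,"ty": -0.0001,"tz": 0.0095,"ax": 0,"ay": 0,"az": 0,"claw": 0.35},
    {"tx": 0.0002,"ty": -0.0001,"tz": 0.0095,"ax": 0,"ay": 0,"az": 0,"claw": 0.35},
    {"tx": 0.0002,"ty": -0.0001,"tz": 0.0095,"ax": 0,"ay": 0,"az": 0,"claw": 0.35},
    {"tx": 0.0002,"ty": -0.0001,"tz": 0.0095,"ax": 0,"ay": 0,"az": 0,"claw": 0.35},
    {"tx": 0.0002,"ty": -0.0001,"tz": 0.0095,"ax": 0,"ay": 0,"az": 0,"claw": 0.35},
    {"tx": 0.0002,"ty": -0.0001,"tz": 0.0095,"ax": 0,"ay": 0,"az": 0,"claw": 0.35},
    {"tx": 0.0002,"ty": -0.0001,"tz": 0.0095,"ax": 0,"ay": 0,"az": 0,"claw": 0.35},
    {"tx": 0.0002,"ty": -0.0001,"tz": 0.0095,"ax": 0,"ay": 0,"az": 0,"claw": 0.35},
    {"tx": 0,"ty": 0,"tz": 0,"ax": 0,"ay": 0,"az": 0,"claw": 0.35}
  ]
}}

```text
clock: 23.68
tcp_pos: [0.4361, 0.064, 0.1776]
orientation: [3.124, -0.325, -0.004]
contact_force: [-0.2, -0.5, 1.0]
grip_width: 0.0557
gripper_force: 0.0
```

>>> {"method": "arm_command", "body": {
  "plan": [
    {"tx": 0,"ty": 0,"tz": 0,"ax": 0,"ay": 0,"az": 0,"claw": 1},
    {"tx": 0,"ty": 0,"tz": 0,"ax": 0,"ay": 0,"az": 0,"claw": 1},
    {"tx": 0,"ty": 0,"tz": 0,"ax": 0,"ay": 0,"az": 0,"claw": 1},
    {"tx": 0,"ty": 0,"tz": 0,"ax": 0,"ay": 0,"az": 0,"claw": 1},
    {"tx": 0,"ty": 0,"tz": 0,"ax": 0,"ay": 0,"az": 0,"claw": 1},
    {"tx": 0,"ty": 0,"tz": 0,"ax": 0,"ay": 0,"az": 0,"claw": 1},
    {"tx": 0,"ty": 0,"tz": -0.03,"ax": 0,"ay": 0,"az": 0,"claw": 1},
    {"tx": 0,"ty": 0,"tz": -0.03,"ax": 0,"ay": 0,"az": 0,"claw": 1},
    {"tx": 0,"ty": 0,"tz": -0.03,"ax": 0,"ay": 0,"az": 0,"claw": 1},
    {"tx": 0,"ty": 0,"tz": -0.03,"ax": 0,"ay": 0,"az": 0,"claw": 1}
  ],
  "squeeze": 60
}}

```text
clock: 24.52
tcp_pos: [0.4362, 0.0639, 0.3006]
orientation: [3.124, -0.326, -0.001]
contact_force: [0.9, -0.1, -2.1]
grip_width: 0.0348
gripper_force: 60.7
```

```bash
python3 - <<'E'
from h import *
o=st(); P,Rd=deckpose(.004,.041,.07); s=plan(P,Rd); P,Rd=deckpose(.004,.041,.024); s=plan(P,Rd,s)
E
```

```text
t 24.52 tcp [0.4362 0.0639 0.3006] rv [ 3.124e+00 -3.260e-01 -1.000e-03] F [ 0.9 -0.1 -2.1] w 0.0348 g 60.7
N 10 t [ 0.0139 -0.0044  0.0026] a(deg) [ 0.18  1.6  -1.28]
N 10 t [-0.      0.      0.0046] a(deg) [0. 0. 0.]
```

>>> {"method": "arm_command", "body": {
  "plan": [
    {"tx": 0.0139,"ty": -0.0044,"tz": 0.0026,"ax": 0.18,"ay": 1.6,"az": -1.28,"claw": 1},
    {"tx": 0.0139,"ty": -0.0044,"tz": 0.0026,"ax": 0.18,"ay": 1.6,"az": -1.28,"claw": 1},
    {"tx": 0.0139,"ty": -0.0044,"tz": 0.0026,"ax": 0.18,"ay": 1.6,"az": -1.28,"claw": 1},
    {"tx": 0.0139,"ty": -0.0044,"tz": 0.0026,"ax": 0.18,"ay": 1.6,"az": -1.28,"claw": 1},
    {"tx": 0.0139,"ty": -0.0044,"tz": 0.0026,"ax": 0.18,"ay": 1.6,"az": -1.28,"claw": 1},
    {"tx": 0.0139,"ty": -0.0044,"tz": 0.0026,"ax": 0.18,"ay": 1.6,"az": -1.28,"claw": 1},
    {"tx": 0.0139,"ty": -0.0044,"tz": 0.0026,"ax": 0.18,"ay": 1.6,"az": -1.28,"claw": 1},
    {"tx": 0.0139,"ty": -0.0044,"tz": 0.0026,"ax": 0.18,"ay": 1.6,"az": -1.28,"claw": 1},
    {"tx": 0.0139,"ty": -0.0044,"tz": 0.0026,"ax": 0.18,"ay": 1.6,"az": -1.28,"claw": 1},
    {"tx": 0.0139,"ty": -0.0044,"tz": 0.0026,"ax": 0.18,"ay": 1.6,"az": -1.28,"claw": 1}
  ]
}}

```text
clock: 25.35
tcp_pos: [0.5824, 0.0933, 0.2911]
orientation: [-3.108, -0.03, -0.442]
contact_force: [1.1, -0.7, -2.4]
grip_width: 0.0353
gripper_force: 60.9
```

>>> {"method": "arm_command", "body": {
  "plan": [
    {"tx": 0,"ty": 0,"tz": 0.006,"ax": 0,"ay": 0,"az": 0,"claw": 1},
    {"tx": 0,"ty": 0,"tz": 0.006,"ax": 0,"ay": 0,"az": 0,"claw": 1},
    {"tx": 0,"ty": 0,"tz": 0.006,"ax": 0,"ay": 0,"az": 0,"claw": 1},
    {"tx": 0,"ty": 0,"tz": 0.006,"ax": 0,"ay": 0,"az": 0,"claw": 1},
    {"tx": 0,"ty": 0,"tz": 0.006,"ax": 0,"ay": 0,"az": 0,"claw": 1},
    {"tx": 0,"ty": 0,"tz": 0.006,"ax": 0,"ay": 0,"az": 0,"claw": 1},
    {"tx": 0,"ty": 0,"tz": 0.005,"ax": 0,"ay": 0,"az": 0,"claw": 1},
    {"tx": 0,"ty": 0,"tz": 0.003,"ax": 0,"ay": 0,"az": 0,"claw": 1},
    {"tx": 0,"ty": 0,"tz": 0.001,"ax": 0,"ay": 0,"az": 0,"claw": 1},
    {"tx": 0,"ty": 0,"tz": 0,"ax": 0,"ay": 0,"az": 0,"claw": 1}
  ]
}}

```text
clock: 26.18
tcp_pos: [0.5929, 0.093, 0.2486]
orientation: [-3.109, -0.026, -0.437]
contact_force: [-6.3, 0.0, 7.9]
grip_width: 0.035
gripper_force: 62.3
```

```bash
python3 - <<'E'
from h import *
o=st(); P,Rd=deckpose(.004,.041,.023); plan(P,Rd)
E
```

```text
t 26.18 tcp [0.5929 0.093  0.2486] rv [-3.109 -0.026 -0.437] F [-6.3  0.   7.9] w 0.035 g 62.3
N 10 t [0.0001 0.     0.0002] a(deg) [ 0.01  0.   -0.  ]
```

>>> {"method": "arm_command", "body": {
  "plan": [
    {"tx": 0,"ty": 0,"tz": 0,"ax": 0,"ay": 0,"az": 0,"claw": 0.4},
    {"tx": 0,"ty": 0,"tz": 0,"ax": 0,"ay": 0,"az": 0,"claw": 0.4},
    {"tx": 0,"ty": 0,"tz": 0,"ax": 0,"ay": 0,"az": 0,"claw": 0.4},
    {"tx": 0,"ty": 0,"tz": 0,"ax": 0,"ay": 0,"az": 0,"claw": 0.4},
    {"tx": 0,"ty": 0,"tz": 0,"ax": 0,"ay": 0,"az": 0,"claw": 0.4},
    {"tx": 0,"ty": 0,"tz": -0.005,"ax": 0,"ay": 0,"az": 0,"claw": 0.4},
    {"tx": 0,"ty": 0,"tz": -0.015,"ax": 0,"ay": 0,"az": 0,"claw": 0.4},
    {"tx": 0,"ty": 0,"tz": -0.02,"ax": 0,"ay": 0,"az": 0,"claw": 0.4},
    {"tx": 0,"ty": 0,"tz": -0.02,"ax": 0,"ay": 0,"az": 0,"claw": 0.4},
    {"tx": 0,"ty": 0,"tz": -0.02,"ax": 0,"ay": 0,"az": 0,"claw": 0.4}
  ]
}}

```text
clock: 27.02
tcp_pos: [0.5709, 0.0927, 0.3259]
orientation: [-3.109, -0.027, -0.438]
contact_force: [1.1, 0.0, -0.1]
grip_width: 0.051
gripper_force: 0.0
```

```bash
python3 - <<'E'
from h import *
o=st()
for s in speakers(): print(s)
for s in find(r.tip_of,'speaker0','top'): print(s)
save('scene','s9')
for s in find(r.tip_of,'speaker0','scene'): print('sc',s)
save('wrist','w9'); print([s for s in find(r.tip_of,'speaker0','wrist',o)])
plan([.4537,.1575,.11],tool(-84.5))
E
```

```text
t 27.02 tcp [0.5709 0.0927 0.3259] rv [-3.109 -0.027 -0.438] F [ 1.1  0.  -0.1] w 0.051 g 0.0
([0.3216, 0.0383], [np.float64(144.0), np.float64(161.0)], 1.6)
([0.48, 0.0887], [np.float64(162.0), np.float64(178.0)], -83.1)
(0.94, array([0.214, 0.307, 0.   ]))
(0.92, array([0.637, 0.007, 0.073]))
(0.8, array([ 0.262,  0.448, -0.004]))
(0.73, array([ 0.301,  0.186, -0.002]))
(0.7, array([ 0.642, -0.075,  0.077]))
(0.58, array([ 0.456,  0.157, -0.003]))
(0.34, array([0.419, 0.331, 0.001]))
(0.25, array([0.567, 0.362, 0.098]))
sc (0.96, array([0.642, 0.016, 0.077]))
sc (0.95, array([ 0.216,  0.302, -0.002]))
sc (0.89, array([ 0.293,  0.183, -0.001]))
sc (0.75, array([ 0.256,  0.457, -0.004]))
sc (0.66, array([ 0.456,  0.158, -0.004]))
sc (0.61, array([0.64 , 0.091, 0.078]))
sc (0.6, array([ 0.648, -0.069,  0.078]))
[(0.71, array([0.641, 0.012, 0.075])), (0.62, array([ 0.646, -0.076,  0.075])), (0.62, array([0.637, 0.093, 0.08 ]))]
N 10 t [-0.0122 -0.0071  0.0041] a(deg) [ 0.07 -1.6  -0.45]
```

Three are racked. The fourth is next.

>>> {"method": "arm_command", "body": {
  "plan": [
    {"tx": -0.0122,"ty": -0.0071,"tz": 0.0041,"ax": 0.07,"ay": -1.6,"az": -0.45,"claw": 0.35},
    {"tx": -0.0122,"ty": -0.0071,"tz": 0.0041,"ax": 0.07,"ay": -1.6,"az": -0.45,"claw": 0.35},
    {"tx": -0.0122,"ty": -0.0071,"tz": 0.0041,"ax": 0.07,"ay": -1.6,"az": -0.45,"claw": 0.35},
    {"tx": -0.0122,"ty": -0.0071,"tz": 0.0041,"ax": 0.07,"ay": -1.6,"az": -0.45,"claw": 0.35},
    {"tx": -0.0122,"ty": -0.0071,"tz": 0.0041,"ax": 0.07,"ay": -1.6,"az": -0.45,"claw": 0.35},
    {"tx": -0.0122,"ty": -0.0071,"tz": 0.0041,"ax": 0.07,"ay": -1.6,"az": -0.45,"claw": 0.35},
    {"tx": -0.0122,"ty": -0.0071,"tz": 0.0041,"ax": 0.07,"ay": -1.6,"az": -0.45,"claw": 0.35},
    {"tx": -0.0122,"ty": -0.0071,"tz": 0.0041,"ax": 0.07,"ay": -1.6,"az": -0.45,"claw": 0.35},
    {"tx": -0.0122,"ty": -0.0071,"tz": 0.0041,"ax": 0.07,"ay": -1.6,"az": -0.45,"claw": 0.35},
    {"tx": -0.0122,"ty": -0.0071,"tz": 0.0041,"ax": 0.07,"ay": -1.6,"az": -0.45,"claw": 0.35}
  ]
}}

```text
clock: 28.15
tcp_pos: [0.4526, 0.158, 0.2653]
orientation: [-3.137, -0.153, 0.003]
contact_force: [0.3, -0.3, -0.3]
grip_width: 0.0553
gripper_force: 0.0
```

```bash
python3 - <<'E'
from h import *
o=st(); wspk()
plan([.4540,.1577,.023],tool(-84.5),N=9)
E
```

```text
t 28.15 tcp [0.4526 0.158  0.2653] rv [-3.137e+00 -1.530e-01  3.000e-03] F [ 0.3 -0.3 -0.3] w 0.0553 g 0.0
w [0.468  0.1616] [72. 36.] 5.6
w [0.4553 0.302 ] [80. 90.] -88.7
w [0.5793 0.1335] [ 28. 255.] -89.1
w [0.5512 0.3215] [37. 33.] 22.4
[(0.7, array([0.456, 0.16 , 0.003]))]
N 9 t [0.0003 0.0001 0.0096] a(deg) [-0.    0.02  0.02]
```

>>> {"method": "arm_command", "body": {
  "plan": [
    {"tx": 0.0003,"ty": -0.0001,"tz": 0.0096,"ax": 0,"ay": 0,"az": 0,"claw": 0.35},
    {"tx": 0.0003,"ty": -0.0001,"tz": 0.0096,"ax": 0,"ay": 0,"az": 0,"claw": 0.35},
    {"tx": 0.0003,"ty": -0.0001,"tz": 0.0096,"ax": 0,"ay": 0,"az": 0,"claw": 0.35},
    {"tx": 0.0003,"ty": -0.0001,"tz": 0.0096,"ax": 0,"ay": 0,"az": 0,"claw": 0.35},
    {"tx": 0.0003,"ty": -0.0001,"tz": 0.0096,"ax": 0,"ay": 0,"az": 0,"claw": 0.35},
    {"tx": 0.0003,"ty": -0.0001,"tz": 0.0096,"ax": 0,"ay": 0,"az": 0,"claw": 0.35},
    {"tx": 0.0003,"ty": -0.0001,"tz": 0.0096,"ax": 0,"ay": 0,"az": 0,"claw": 0.35},
    {"tx": 0.0003,"ty": -0.0001,"tz": 0.0096,"ax": 0,"ay": 0,"az": 0,"claw": 0.35},
    {"tx": 0.0003,"ty": -0.0001,"tz": 0.0096,"ax": 0,"ay": 0,"az": 0,"claw": 0.35},
    {"tx": 0,"ty": 0,"tz": 0,"ax": 0,"ay": 0,"az": 0,"claw": 0.35}
  ]
}}

```text
clock: 29.08
tcp_pos: [0.456, 0.1584, 0.1774]
orientation: [3.138, 0.152, -0.003]
contact_force: [-0.3, -1.0, 0.6]
grip_width: 0.0556
gripper_force: 0.0
```

>>> {"method": "arm_command", "body": {
  "plan": [
    {"tx": 0,"ty": 0,"tz": 0,"ax": 0,"ay": 0,"az": 0,"claw": 1},
    {"tx": 0,"ty": 0,"tz": 0,"ax": 0,"ay": 0,"az": 0,"claw": 1},
    {"tx": 0,"ty": 0,"tz": 0,"ax": 0,"ay": 0,"az": 0,"claw": 1},
    {"tx": 0,"ty": 0,"tz": 0,"ax": 0,"ay": 0,"az": 0,"claw": 1},
    {"tx": 0,"ty": 0,"tz": 0,"ax": 0,"ay": 0,"az": 0,"claw": 1},
    {"tx": 0,"ty": 0,"tz": 0,"ax": 0,"ay": 0,"az": 0,"claw": 1},
    {"tx": 0,"ty": 0,"tz": -0.03,"ax": 0,"ay": 0,"az": 0,"claw": 1},
    {"tx": 0,"ty": 0,"tz": -0.03,"ax": 0,"ay": 0,"az": 0,"claw": 1},
    {"tx": 0,"ty": 0,"tz": -0.03,"ax": 0,"ay": 0,"az": 0,"claw": 1},
    {"tx": 0,"ty": 0,"tz": -0.03,"ax": 0,"ay": 0,"az": 0,"claw": 1}
  ],
  "squeeze": 60
}}

```text
clock: 29.92
tcp_pos: [0.4561, 0.1583, 0.3006]
orientation: [-3.137, -0.151, -0.001]
contact_force: [0.6, 0.2, -1.3]
grip_width: 0.0348
gripper_force: 60.3
```

```bash
python3 - <<'E'
from h import *
o=st(); P,Rd=deckpose(.004,.123,.07); s=plan(P,Rd); P,Rd=deckpose(.004,.123,.024); s=plan(P,Rd,s)
E
```

```text
t 29.92 tcp [0.4561 0.1583 0.3006] rv [-3.137e+00 -1.510e-01 -1.000e-03] F [ 0.6  0.2 -1.3] w 0.0348 g 60.3
N 10 t [ 0.0123 -0.0009  0.0024] a(deg) [-0.07  1.6   0.45]
N 10 t [-0.     -0.      0.0046] a(deg) [0. 0. 0.]
```

>>> {"method": "arm_command", "body": {
  "plan": [
    {"tx": 0.0123,"ty": -0.0009,"tz": 0.0024,"ax": -0.07,"ay": 1.6,"az": 0.45,"claw": 1},
    {"tx": 0.0123,"ty": -0.0009,"tz": 0.0024,"ax": -0.07,"ay": 1.6,"az": 0.45,"claw": 1},
    {"tx": 0.0123,"ty": -0.0009,"tz": 0.0024,"ax": -0.07,"ay": 1.6,"az": 0.45,"claw": 1},
    {"tx": 0.0123,"ty": -0.0009,"tz": 0.0024,"ax": -0.07,"ay": 1.6,"az": 0.45,"claw": 1},
    {"tx": 0.0123,"ty": -0.0009,"tz": 0.0024,"ax": -0.07,"ay": 1.6,"az": 0.45,"claw": 1},
    {"tx": 0.0123,"ty": -0.0009,"tz": 0.0024,"ax": -0.07,"ay": 1.6,"az": 0.45,"claw": 1},
    {"tx": 0.0123,"ty": -0.0009,"tz": 0.0024,"ax": -0.07,"ay": 1.6,"az": 0.45,"claw": 1},
    {"tx": 0.0123,"ty": -0.0009,"tz": 0.0024,"ax": -0.07,"ay": 1.6,"az": 0.45,"claw": 1},
    {"tx": 0.0123,"ty": -0.0009,"tz": 0.0024,"ax": -0.07,"ay": 1.6,"az": 0.45,"claw": 1},
    {"tx": 0.0123,"ty": -0.0009,"tz": 0.0024,"ax": -0.07,"ay": 1.6,"az": 0.45,"claw": 1}
  ]
}}

```text
clock: 30.75
tcp_pos: [0.5815, 0.1752, 0.2909]
orientation: [-3.108, -0.026, -0.442]
contact_force: [1.1, 0.0, -0.5]
grip_width: 0.0346
gripper_force: 60.5
```

>>> {"method": "arm_command", "body": {
  "plan": [
    {"tx": 0,"ty": 0,"tz": 0.006,"ax": 0,"ay": 0,"az": 0,"claw": 1},
    {"tx": 0,"ty": 0,"tz": 0.006,"ax": 0,"ay": 0,"az": 0,"claw": 1},
    {"tx": 0,"ty": 0,"tz": 0.006,"ax": 0,"ay": 0,"az": 0,"claw": 1},
    {"tx": 0,"ty": 0,"tz": 0.006,"ax": 0,"ay": 0,"az": 0,"claw": 1},
    {"tx": 0,"ty": 0,"tz": 0.006,"ax": 0,"ay": 0,"az": 0,"claw": 1},
    {"tx": 0,"ty": 0,"tz": 0.006,"ax": 0,"ay": 0,"az": 0,"claw": 1},
    {"tx": 0,"ty": 0,"tz": 0.005,"ax": 0,"ay": 0,"az": 0,"claw": 1},
    {"tx": 0,"ty": 0,"tz": 0.003,"ax": 0,"ay": 0,"az": 0,"claw": 1},
    {"tx": 0,"ty": 0,"tz": 0.001,"ax": 0,"ay": 0,"az": 0,"claw": 1},
    {"tx": 0,"ty": 0,"tz": 0,"ax": 0,"ay": 0,"az": 0,"claw": 1}
  ]
}}

```text
clock: 31.58
tcp_pos: [0.5921, 0.1751, 0.2486]
orientation: [-3.11, -0.026, -0.437]
contact_force: [-7.8, -3.0, 10.5]
grip_width: 0.035
gripper_force: 62.1
```

```bash
python3 - <<'E'
from h import *
o=st(); P,Rd=deckpose(.004,.123,.023); plan(P,Rd)
E
```

```text
t 31.58 tcp [0.5921 0.1751 0.2486] rv [-3.11  -0.026 -0.437] F [-7.8 -3.  10.5] w 0.035 g 62.1
N 10 t [-0.      0.      0.0001] a(deg) [ 0.01  0.   -0.  ]
```

>>> {"method": "arm_command", "body": {
  "plan": [
    {"tx": 0,"ty": 0,"tz": 0,"ax": 0,"ay": 0,"az": 0,"claw": 0.4},
    {"tx": 0,"ty": 0,"tz": 0,"ax": 0,"ay": 0,"az": 0,"claw": 0.4},
    {"tx": 0,"ty": 0,"tz": 0,"ax": 0,"ay": 0,"az": 0,"claw": 0.4},
    {"tx": 0,"ty": 0,"tz": 0,"ax": 0,"ay": 0,"az": 0,"claw": 0.4},
    {"tx": 0,"ty": 0,"tz": 0,"ax": 0,"ay": 0,"az": 0,"claw": 0.4},
    {"tx": 0,"ty": 0,"tz": -0.005,"ax": 0,"ay": 0,"az": 0,"claw": 0.4},
    {"tx": 0,"ty": 0,"tz": -0.015,"ax": 0,"ay": 0,"az": 0,"claw": 0.4},
    {"tx": 0,"ty": 0,"tz": -0.02,"ax": 0,"ay": 0,"az": 0,"claw": 0.4},
    {"tx": 0,"ty": 0,"tz": -0.025,"ax": 0,"ay": 0,"az": 0,"claw": 0.4},
    {"tx": 0,"ty": 0,"tz": -0.035,"ax": 0,"ay": 0,"az": 0,"claw": 0.4}
  ]
}}

```text
clock: 32.42
tcp_pos: [0.5643, 0.1744, 0.3431]
orientation: [-3.111, -0.027, -0.433]
contact_force: [0.8, -0.9, 1.0]
grip_width: 0.0513
gripper_force: 0.0
```

```bash
python3 - <<'E'
from h import *
o=st()
im=save('scene','s10')
for s in find(r.tip_of,'speaker0','scene'): print('sc',s)
im2=save('top','t10')
for s in find(r.tip_of,'speaker0','top'): print(s)
a=cv2.resize(im[205:350,190:500],(800,374)); cv2.imwrite('pics/c10.png',a[:,:,::-1])
for t in('red_marker','stand_top','green_marker','tray'): print(t,find(r.tip_of,t,'top'),find(r.tip_of,t,'scene'))
print('red',rects('top',im2,(0,150,120),(6,255,255),.114,100,(160,170,215,235)))
print('green',rects('top',im2,(55,70,80),(80,255,255),.038,100,(180,230,235,295)))
print('tray',rects('top',im2,(0,0,110),(180,40,185),.008,500,(165,225,230,295)))
for y in(-68,112): plan([.567,.361,.19],tool(y))
E
```

```text
t 32.42 tcp [0.5643 0.1744 0.3431] rv [-3.111 -0.027 -0.433] F [ 0.8 -0.9  1. ] w 0.0513 g 0.0
sc (0.95, array([0.215, 0.302, 0.003]))
sc (0.91, array([ 0.254,  0.455, -0.002]))
sc (0.86, array([0.64 , 0.175, 0.072]))
sc (0.77, array([ 0.298,  0.185, -0.001]))
sc (0.73, array([ 0.648, -0.07 ,  0.075]))
sc (0.71, array([0.64 , 0.09 , 0.075]))
sc (0.57, array([0.643, 0.014, 0.075]))
(0.96, array([ 0.647, -0.074,  0.074]))
(0.86, array([0.639, 0.008, 0.072]))
(0.75, array([0.637, 0.091, 0.073]))
(0.74, array([0.217, 0.308, 0.001]))
(0.59, array([ 0.261,  0.449, -0.002]))
(0.43, array([0.644, 0.174, 0.074]))
red_marker [(0.63, array([0.568, 0.363, 0.098]))] [(0.57, array([ 0.598,  0.514, -0.001]))]
stand_top [(0.57, array([0.568, 0.359, 0.075]))] [(0.89, array([0.567, 0.355, 0.079]))]
green_marker [(0.64, array([0.43 , 0.292, 0.017])), (0.45, array([0.638, 0.055, 0.078]))] [(0.75, array([0.43 , 0.297, 0.021]))]
tray [(0.76, array([0.417, 0.333, 0.   ])), (0.5, array([0.567, 0.359, 0.1  ]))] [(0.82, array([0.419, 0.338, 0.006])), (0.74, array([ 0.602,  0.516, -0.002]))]
red [(array([0.565 , 0.3578]), array([38., 64.]), 22.1)]
green [(array([0.4282, 0.2895]), array([38., 67.]), -2.1)]
tray [(array([0.4335, 0.3256]), array([158., 181.]), 1.9)]
N 10 t [ 0.0036 -0.0184  0.0002] a(deg) [ 0.3  -1.58 -2.09]
N 10 t [-0.0244 -0.009  -0.0033] a(deg) [-2.21 -0.42 15.76]
```

View pics/c10.png

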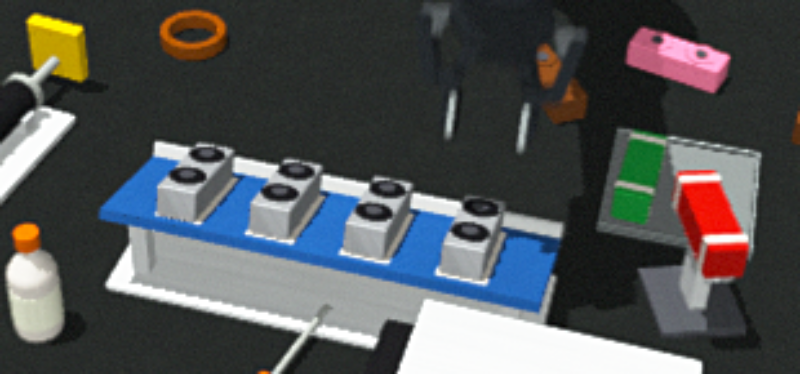

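All four speakers lie on the deck with cones up (crop (195,180), (287,197), (378,215), (473,235)). The red marker is on the stand at (710,225). I'll move above it to look.

>>> {"method": "arm_command", "body": {
  "plan": [
    {"tx": 0.0036,"ty": -0.0184,"tz": -0.0008,"ax": 0.3,"ay": -1.58,"az": -2.0,"claw": 0.3},
    {"tx": 0.0036,"ty": -0.0184,"tz": -0.0008,"ax": 0.3,"ay": -1.58,"az": -2.0,"claw": 0.3},
    {"tx": 0.0036,"ty": -0.0184,"tz": -0.0008,"ax": 0.3,"ay": -1.58,"az": -2.0,"claw": 0.3},
    {"tx": 0.0036,"ty": -0.0184,"tz": -0.0008,"ax": 0.3,"ay": -1.58,"az": -2.0,"claw": 0.3},
    {"tx": 0.0036,"ty": -0.0184,"tz": -0.0008,"ax": 0.3,"ay": -1.58,"az": -2.0,"claw": 0.3},
    {"tx": 0.0036,"ty": -0.0184,"tz": -0.0008,"ax": 0.3,"ay": -1.58,"az": -2.0,"claw": 0.3},
    {"tx": 0.0036,"ty": -0.0184,"tz": -0.0008,"ax": 0.3,"ay": -1.58,"az": -2.0,"claw": 0.3},
    {"tx": 0.0036,"ty": -0.0184,"tz": -0.0008,"ax": 0.3,"ay": -1.58,"az": -2.0,"claw": 0.3},
    {"tx": 0.0036,"ty": -0.0184,"tz": -0.0008,"ax": 0.3,"ay": -1.58,"az": -2.0,"claw": 0.3},
    {"tx": 0,"ty": 0,"tz": 0,"ax": 0,"ay": 0,"az": 0,"claw": 0.3}
  ]
}}

```text
clock: 33.85
tcp_pos: [0.568, 0.3472, 0.3548]
orientation: [-3.09, -0.531, -0.043]
contact_force: [-0.7, 0.1, 0.0]
grip_width: 0.0597
gripper_force: 0.0
```

```bash
python3 - <<'E'
from h import *
o=st(); im=save('wrist','w11'); print(find(r.tip_of,'red_marker','wrist',o),find(r.tip_of,'stand_top','wrist',o))
E
```

```text
t 33.85 tcp [0.568  0.3472 0.3548] rv [-3.09  -0.531 -0.043] F [-0.7  0.1  0. ] w 0.0597 g 0.0
[(0.58, array([0.567, 0.36 , 0.096]))] [(0.56, array([0.566, 0.359, 0.099]))]
```

View pics/w11.png

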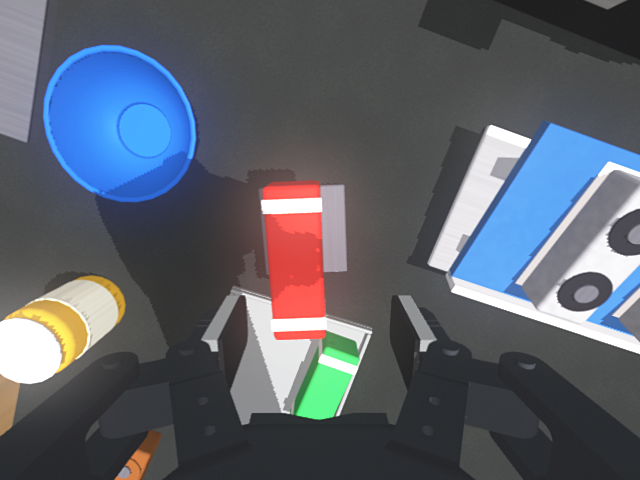

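The red marker's top face runs from (292,190) to (299,337), with white bands at (292,206) and (299,325).

```bash
python3 - <<'E'
from h import *
o=st()
a,b=[px2w('wrist',u,v,.114,o) for u,v in((292,206),(299,325))]
print(a,b,(a+b)/2,np.degrees(np.arctan2(*(a-b)[1::-1])),np.linalg.norm(a-b))
for u,v in((263,195),(321,190),(273,338),(326,337)): print(px2w('wrist',u,v,.114,o).round(4))
yaw=np.degrees(np.arctan2(*(a-b)[1::-1])); c=(a+b)/2
G=tool(yaw-90); s=plan([c[0],c[1],.18],G); s=plan([c[0],c[1],.099],G,s)
E
```

```text
t 34.0 tcp [0.5695 0.3421 0.3545] rv [-3.096 -0.521 -0.046] F [-0.7 -0.4 -0.2] w 0.0602 g 0.0
[0.60283238 0.36867818 0.114     ] [0.53181045 0.34077136 0.114     ] [0.56732142 0.35472477 0.114     ] 21.451470184231408 0.0763079600695203
[0.6034 0.3866 0.114 ]
[0.6172 0.3557 0.114 ]
[0.5177 0.3537 0.114 ]
[0.5295 0.3217 0.114 ]
N 10 t [ 0.0002 -0.0013  0.002 ] a(deg) [ 0.02 -0.17 -0.24]
N 10 t [0.     0.     0.0081] a(deg) [0. 0. 0.]
```

```bash
cat >> h.py <<'E'
def wmark(lo,hi,z,tag='wm'):
    o=r.get_obs(); im=save('wrist',tag); m=cv2.inRange(cv2.cvtColor(im,cv2.COLOR_RGB2HSV),np.array(lo),np.array(hi))
    for c in cv2.findContours(m,cv2.RETR_EXTERNAL,cv2.CHAIN_APPROX_NONE)[0]:
        if cv2.contourArea(c)<800: continue
        w=np.array([px2w('wrist',u,v,z,o)[:2] for u,v in c[::2,0]],np.float32)*1000
        q=cv2.minAreaRect(w); bx=cv2.boxPoints(q); e=max((bx[1]-bx[0],bx[2]-bx[1]),key=np.linalg.norm)
        a=np.degrees(np.arctan2(e[1],e[0])); print('m',np.round(np.array(q[0])/1000,4),np.round(q[1]),round(float((a+90)%180-90),1),cv2.boundingRect(c))
E
python3 - <<'E'
from h import *
o=st(); wmark((0,120,150),(8,255,255),.114)
G=tool(-68); s=plan([.5663,.3598,.16],G);  s=plan([.5663,.3598,.099],G,s)
E
```

```text
t 34.0 tcp [0.5695 0.3421 0.3545] rv [-3.096 -0.521 -0.046] F [-0.7 -0.4 -0.2] w 0.0602 g 0.0
m [0.5658 0.3607] [67. 34.] 22.0 (253, 212, 63, 107)
m [0.6093 0.3787] [10. 34.] -68.0 (250, 181, 59, 19)
N 10 t [ 0.0003 -0.0018  0.004 ] a(deg) [ 0.02 -0.17 -0.3 ]
N 10 t [0.     0.     0.0061] a(deg) [0. 0. 0.]
```

>>> {"method": "arm_command", "body": {
  "plan": [
    {"tx": 0.0003,"ty": -0.0019,"tz": 0.004,"ax": 0.02,"ay": -0.17,"az": -0.3,"claw": 0.3},
    {"tx": 0.0003,"ty": -0.0019,"tz": 0.004,"ax": 0.02,"ay": -0.17,"az": -0.3,"claw": 0.3},
    {"tx": 0.0003,"ty": -0.0019,"tz": 0.004,"ax": 0.02,"ay": -0.17,"az": -0.3,"claw": 0.3},
    {"tx": 0.0003,"ty": -0.0019,"tz": 0.004,"ax": 0.02,"ay": -0.17,"az": -0.3,"claw": 0.3},
    {"tx": 0.0003,"ty": -0.0019,"tz": 0.004,"ax": 0.02,"ay": -0.17,"az": -0.3,"claw": 0.3},
    {"tx": 0.0003,"ty": -0.0019,"tz": 0.004,"ax": 0.02,"ay": -0.17,"az": -0.3,"claw": 0.3},
    {"tx": 0.0003,"ty": -0.0019,"tz": 0.004,"ax": 0.02,"ay": -0.17,"az": -0.3,"claw": 0.3},
    {"tx": 0.0003,"ty": -0.0019,"tz": 0.004,"ax": 0.02,"ay": -0.17,"az": -0.3,"claw": 0.3},
    {"tx": 0.0003,"ty": -0.0019,"tz": 0.004,"ax": 0.02,"ay": -0.17,"az": -0.3,"claw": 0.3},
    {"tx": 0.0003,"ty": -0.0019,"tz": 0.004,"ax": 0.02,"ay": -0.17,"az": -0.3,"claw": 0.3}
  ]
}}

```text
clock: 34.88
tcp_pos: [0.566, 0.3619, 0.3147]
orientation: [-3.083, -0.604, 0.001]
contact_force: [-0.8, 0.6, -0.2]
grip_width: 0.0596
gripper_force: 0.0
```

```bash
python3 - <<'E'
from h import *
o=st(); plan([.566,.3605,.106],tool(-68),N=9)
E
```

```text
t 34.88 tcp [0.566  0.3619 0.3147] rv [-3.083e+00 -6.040e-01  1.000e-03] F [-0.8  0.6 -0.2] w 0.0596 g 0.0
N 9 t [-0.0001  0.0001  0.006 ] a(deg) [-0.    0.    0.02]
```

>>> {"method": "arm_command", "body": {
  "plan": [
    {"tx": -0.0001,"ty": 0.0001,"tz": 0.006,"ax": 0,"ay": 0,"az": 0.02,"claw": 0.3},
    {"tx": -0.0001,"ty": 0.0001,"tz": 0.006,"ax": 0,"ay": 0,"az": 0.02,"claw": 0.3},
    {"tx": -0.0001,"ty": 0.0001,"tz": 0.006,"ax": 0,"ay": 0,"az": 0.02,"claw": 0.3},
    {"tx": -0.0001,"ty": 0.0001,"tz": 0.006,"ax": 0,"ay": 0,"az": 0.02,"claw": 0.3},
    {"tx": -0.0001,"ty": 0.0001,"tz": 0.006,"ax": 0,"ay": 0,"az": 0.02,"claw": 0.3},
    {"tx": -0.0001,"ty": 0.0001,"tz": 0.006,"ax": 0,"ay": 0,"az": 0.02,"claw": 0.3},
    {"tx": -0.0001,"ty": 0.0001,"tz": 0.006,"ax": 0,"ay": 0,"az": 0.02,"claw": 0.3},
    {"tx": -0.0001,"ty": 0.0001,"tz": 0.006,"ax": 0,"ay": 0,"az": 0.02,"claw": 0.3},
    {"tx": -0.0001,"ty": 0.0001,"tz": 0.006,"ax": 0,"ay": 0,"az": 0.02,"claw": 0.3},
    {"tx": 0,"ty": 0,"tz": 0,"ax": 0,"ay": 0,"az": 0,"claw": 0.3}
  ]
}}

```text
clock: 35.72
tcp_pos: [0.5651, 0.3601, 0.2595]
orientation: [3.083, 0.598, -0.003]
contact_force: [-0.2, 0.5, -0.2]
grip_width: 0.0595
gripper_force: 0.0
```

>>> {"method": "arm_command", "body": {
  "plan": [
    {"tx": 0,"ty": 0,"tz": 0,"ax": 0,"ay": 0,"az": 0,"claw": 1},
    {"tx": 0,"ty": 0,"tz": 0,"ax": 0,"ay": 0,"az": 0,"claw": 1},
    {"tx": 0,"ty": 0,"tz": 0,"ax": 0,"ay": 0,"az": 0,"claw": 1},
    {"tx": 0,"ty": 0,"tz": 0,"ax": 0,"ay": 0,"az": 0,"claw": 1},
    {"tx": 0,"ty": 0,"tz": 0,"ax": 0,"ay": 0,"az": 0,"claw": 1},
    {"tx": 0,"ty": 0,"tz": 0,"ax": 0,"ay": 0,"az": 0,"claw": 1},
    {"tx": 0,"ty": 0,"tz": 0,"ax": 0,"ay": 0,"az": 0,"claw": 1},
    {"tx": 0,"ty": 0,"tz": -0.02,"ax": 0,"ay": 0,"az": 0,"claw": 1},
    {"tx": 0,"ty": 0,"tz": -0.02,"ax": 0,"ay": 0,"az": 0,"claw": 1},
    {"tx": 0,"ty": 0,"tz": -0.02,"ax": 0,"ay": 0,"az": 0,"claw": 1}
  ],
  "squeeze": 60
}}

```text
clock: 36.55
tcp_pos: [0.5652, 0.3602, 0.3209]
orientation: [3.084, 0.598, -0.003]
contact_force: [-0.2, 0.2, -0.9]
grip_width: 0.0328
gripper_force: 60.8
```

```bash
python3 - <<'E'
from h import *
o=st(); t=np.radians(1.5); c=np.array([.418,.334])+.040*np.array([-np.sin(t),np.cos(t)]); print(c)
G=tool(-88.5); s=plan([*c,.15],G); s=plan([*c,.033],G,s)
E
```

```text
t 36.55 tcp [0.5652 0.3602 0.3209] rv [ 3.084e+00  5.980e-01 -3.000e-03] F [-0.2  0.2 -0.9] w 0.0328 g 60.8
[0.41695292 0.37398629]
N 10 t [-0.0142 -0.0046  0.0016] a(deg) [0.   0.01 2.05]
N 10 t [0.     0.     0.0117] a(deg) [0. 0. 0.]
```

>>> {"method": "arm_command", "body": {
  "plan": [
    {"tx": -0.0142,"ty": -0.0046,"tz": 0.0016,"ax": 0,"ay": 0,"az": 2.05,"claw": 1},
    {"tx": -0.0142,"ty": -0.0046,"tz": 0.0016,"ax": 0,"ay": 0,"az": 2.05,"claw": 1},
    {"tx": -0.0142,"ty": -0.0046,"tz": 0.0016,"ax": 0,"ay": 0,"az": 2.05,"claw": 1},
    {"tx": -0.0142,"ty": -0.0046,"tz": 0.0016,"ax": 0,"ay": 0,"az": 2.05,"claw": 1},
    {"tx": -0.0142,"ty": -0.0046,"tz": 0.0016,"ax": 0,"ay": 0,"az": 2.05,"claw": 1},
    {"tx": -0.0142,"ty": -0.0046,"tz": 0.0016,"ax": 0,"ay": 0,"az": 2.05,"claw": 1},
    {"tx": -0.0142,"ty": -0.0046,"tz": 0.0016,"ax": 0,"ay": 0,"az": 2.05,"claw": 1},
    {"tx": -0.0142,"ty": -0.0046,"tz": 0.0016,"ax": 0,"ay": 0,"az": 2.05,"claw": 1},
    {"tx": -0.0142,"ty": -0.0046,"tz": 0.0016,"ax": 0,"ay": 0,"az": 2.05,"claw": 1},
    {"tx": -0.0142,"ty": -0.0046,"tz": 0.0016,"ax": 0,"ay": 0,"az": 2.05,"claw": 1}
  ]
}}

```text
clock: 37.38
tcp_pos: [0.4168, 0.3737, 0.3048]
orientation: [3.141, 0.037, -0.001]
contact_force: [-0.6, -0.5, -1.6]
grip_width: 0.0329
gripper_force: 60.7
```

```bash
python3 - <<'E'
from h import *
o=st(); save('wrist','w12'); print(find(r.tip_of,'tray','wrist',o), find(r.tip_of,'green_marker','wrist',o))
G=tool(-88.5); c=[.417,.373]; s=plan([*c,.032],G)
E
```

```text
t 37.38 tcp [0.4168 0.3737 0.3048] rv [ 3.141e+00  3.700e-02 -1.000e-03] F [-0.6 -0.5 -1.6] w 0.0329 g 60.7
[(0.63, array([ 0.421,  0.334, -0.   ])), (0.5, array([ 0.433,  0.524, -0.002]))] []
N 10 t [0.     0.0001 0.0118] a(deg) [0.   0.01 0.01]
```

View pics/w12.png

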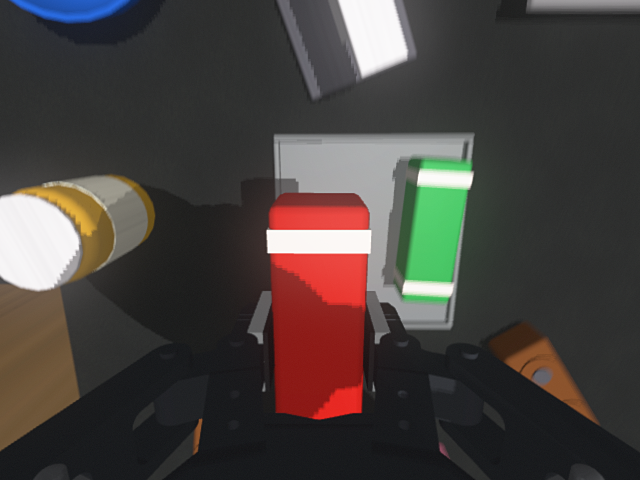

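The red marker (320,310) is over the free left half of the tray and square with it. I'll lower it.

>>> {"method": "arm_command", "body": {
  "plan": [
    {"tx": 0,"ty": 0.0001,"tz": 0.015,"ax": 0,"ay": 0,"az": 0,"claw": 1},
    {"tx": 0,"ty": 0.0001,"tz": 0.018,"ax": 0,"ay": 0,"az": 0,"claw": 1},
    {"tx": 0,"ty": 0.0001,"tz": 0.018,"ax": 0,"ay": 0,"az": 0,"claw": 1},
    {"tx": 0,"ty": 0.0001,"tz": 0.018,"ax": 0,"ay": 0,"az": 0,"claw": 1},
    {"tx": 0,"ty": 0.0001,"tz": 0.018,"ax": 0,"ay": 0,"az": 0,"claw": 1},
    {"tx": 0,"ty": 0.0001,"tz": 0.016,"ax": 0,"ay": 0,"az": 0,"claw": 1},
    {"tx": 0,"ty": 0,"tz": 0.01,"ax": 0,"ay": 0,"az": 0,"claw": 1},
    {"tx": 0,"ty": 0,"tz": 0.005,"ax": 0,"ay": 0,"az": 0,"claw": 1},
    {"tx": 0,"ty": 0,"tz": 0.002,"ax": 0,"ay": 0,"az": 0,"claw": 1},
    {"tx": 0,"ty": 0,"tz": 0,"ax": 0,"ay": 0,"az": 0,"claw": 1}
  ]
}}

```text
clock: 38.37
tcp_pos: [0.4185, 0.3732, 0.1858]
orientation: [-3.141, -0.04, -0.001]
contact_force: [-0.3, -0.5, -0.8]
grip_width: 0.0331
gripper_force: 60.7
```

>>> {"method": "arm_command", "body": {
  "plan": [
    {"tx": 0,"ty": 0,"tz": 0.001,"ax": 0,"ay": 0,"az": 0,"claw": 1},
    {"tx": 0,"ty": 0,"tz": 0.001,"ax": 0,"ay": 0,"az": 0,"claw": 1},
    {"tx": 0,"ty": 0,"tz": 0,"ax": 0,"ay": 0,"az": 0,"claw": 1},
    {"tx": 0,"ty": 0,"tz": 0,"ax": 0,"ay": 0,"az": 0,"claw": 0.42},
    {"tx": 0,"ty": 0,"tz": 0,"ax": 0,"ay": 0,"az": 0,"claw": 0.42},
    {"tx": 0,"ty": 0,"tz": 0,"ax": 0,"ay": 0,"az": 0,"claw": 0.42},
    {"tx": 0,"ty": 0,"tz": 0,"ax": 0,"ay": 0,"az": 0,"claw": 0.42},
    {"tx": 0,"ty": 0,"tz": -0.02,"ax": 0,"ay": 0,"az": 0,"claw": 0.42},
    {"tx": 0,"ty": 0,"tz": -0.035,"ax": 0,"ay": 0,"az": 0,"claw": 0.42},
    {"tx": 0,"ty": 0,"tz": -0.035,"ax": 0,"ay": 0,"az": 0,"claw": 0.42}
  ]
}}

```text
clock: 39.2
tcp_pos: [0.4173, 0.373, 0.273]
orientation: [3.139, 0.04, -0.004]
contact_force: [1.1, 0.7, 0.5]
grip_width: 0.0498
gripper_force: 0.0
```

```bash
python3 - <<'E'
from h import *
o=st(); im=save('top','t13'); print(find(r.tip_of,'red_marker','top'),find(r.tip_of,'green_marker','top'))
plan([.429,.2925,.15],tool(-92))
E
```

```text
t 39.2 tcp [0.4173 0.373  0.273 ] rv [ 3.139  0.04  -0.004] F [1.1 0.7 0.5] w 0.0498 g 0.0
[(0.65, array([0.42 , 0.372, 0.023]))] []
N 10 t [ 0.0011  0.0082 -0.0029] a(deg) [-0.03 -0.02  0.35]
```

>>> {"method": "arm_command", "body": {
  "plan": [
    {"tx": 0,"ty": 0,"tz": -0.015,"ax": 0,"ay": 0,"az": 0,"claw": 0.4},
    {"tx": 0,"ty": 0,"tz": -0.014,"ax": 0,"ay": 0,"az": 0,"claw": 0.4},
    {"tx": 0.0016,"ty": 0.0117,"tz": 0,"ax": 0,"ay": 0,"az": 0.5,"claw": 0.4},
    {"tx": 0.0016,"ty": 0.0117,"tz": 0,"ax": 0,"ay": 0,"az": 0.5,"claw": 0.4},
    {"tx": 0.0016,"ty": 0.0117,"tz": 0,"ax": 0,"ay": 0,"az": 0.5,"claw": 0.4},
    {"tx": 0.0016,"ty": 0.0117,"tz": 0,"ax": 0,"ay": 0,"az": 0.5,"claw": 0.4},
    {"tx": 0.0016,"ty": 0.0117,"tz": 0,"ax": 0,"ay": 0,"az": 0.5,"claw": 0.4},
    {"tx": 0.0016,"ty": 0.0117,"tz": 0,"ax": 0,"ay": 0,"az": 0.5,"claw": 0.4},
    {"tx": 0.0016,"ty": 0.0117,"tz": 0,"ax": 0,"ay": 0,"az": 0.5,"claw": 0.4},
    {"tx": 0,"ty": 0,"tz": 0,"ax": 0,"ay": 0,"az": 0,"claw": 0.4}
  ]
}}

```text
clock: 40.18
tcp_pos: [0.4294, 0.2883, 0.3018]
orientation: [3.139, -0.062, -0.001]
contact_force: [-0.5, -0.1, -0.1]
grip_width: 0.0511
gripper_force: 0.0
```

```bash
python3 - <<'E'
from h import *
o=st(); wmark((50,90,60),(85,255,255),.038,'w14'); print(find(r.tip_of,'green_marker','wrist',o),find(r.tip_of,'red_marker','wrist',o))
E
```

```text
t 40.18 tcp [0.4294 0.2883 0.3018] rv [ 3.139e+00 -6.200e-02 -1.000e-03] F [-0.5 -0.1 -0.1] w 0.0511 g 0.0
m [0.4289 0.2948] [33. 67.] -1.7 (282, 201, 51, 96)
[(0.94, array([0.432, 0.294, 0.023]))] [(0.8, array([0.419, 0.371, 0.022]))]
```

View pics/w14.png

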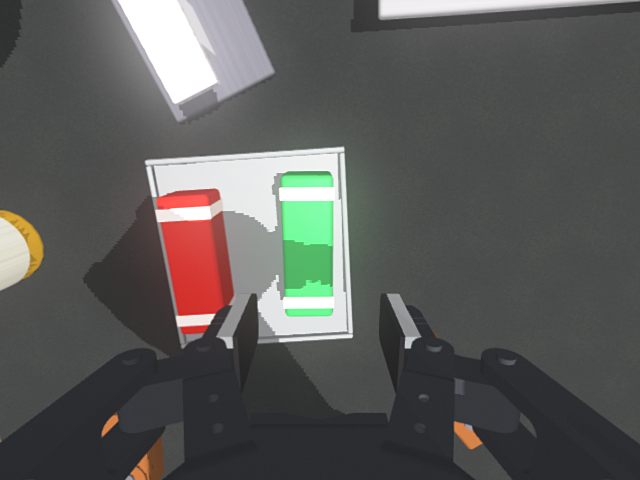

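Red lies flat in the tray (195,260). Green is at (308,245) and free to grasp.

```bash
python3 - <<'E'
from h import *
s=plan([.429,.2948,.03],tool(-91.7),N=9)
E
```

```text
N 9 t [ 0.     -0.0003  0.013 ] a(deg) [-0.01  0.   -0.04]
```

>>> {"method": "arm_command", "body": {
  "plan": [
    {"tx": 0,"ty": -0.0003,"tz": 0.013,"ax": 0,"ay": 0,"az": -0.04,"claw": 0.4},
    {"tx": 0,"ty": -0.0003,"tz": 0.013,"ax": 0,"ay": 0,"az": -0.04,"claw": 0.4},
    {"tx": 0,"ty": -0.0003,"tz": 0.013,"ax": 0,"ay": 0,"az": -0.04,"claw": 0.4},
    {"tx": 0,"ty": -0.0003,"tz": 0.013,"ax": 0,"ay": 0,"az": -0.04,"claw": 0.4},
    {"tx": 0,"ty": -0.0003,"tz": 0.013,"ax": 0,"ay": 0,"az": -0.04,"claw": 0.4},
    {"tx": 0,"ty": -0.0003,"tz": 0.013,"ax": 0,"ay": 0,"az": -0.04,"claw": 0.4},
    {"tx": 0,"ty": -0.0003,"tz": 0.013,"ax": 0,"ay": 0,"az": -0.04,"claw": 0.4},
    {"tx": 0,"ty": -0.0003,"tz": 0.013,"ax": 0,"ay": 0,"az": -0.04,"claw": 0.4},
    {"tx": 0,"ty": -0.0003,"tz": 0.012,"ax": 0,"ay": 0,"az": -0.04,"claw": 0.4},
    {"tx": 0,"ty": 0,"tz": 0,"ax": 0,"ay": 0,"az": 0,"claw": 0.4}
  ]
}}

```text
clock: 41.17
tcp_pos: [0.428, 0.2946, 0.1841]
orientation: [3.14, -0.044, -0.005]
contact_force: [-0.0, -1.0, 0.2]
grip_width: 0.0512
gripper_force: 0.0
```

>>> {"method": "arm_command", "body": {
  "plan": [
    {"tx": 0,"ty": 0,"tz": 0,"ax": 0,"ay": 0,"az": 0,"claw": 1},
    {"tx": 0,"ty": 0,"tz": 0,"ax": 0,"ay": 0,"az": 0,"claw": 1},
    {"tx": 0,"ty": 0,"tz": 0,"ax": 0,"ay": 0,"az": 0,"claw": 1},
    {"tx": 0,"ty": 0,"tz": 0,"ax": 0,"ay": 0,"az": 0,"claw": 1},
    {"tx": 0,"ty": 0,"tz": 0,"ax": 0,"ay": 0,"az": 0,"claw": 1},
    {"tx": 0,"ty": 0,"tz": 0,"ax": 0,"ay": 0,"az": 0,"claw": 1},
    {"tx": 0,"ty": 0,"tz": -0.03,"ax": 0,"ay": 0,"az": 0,"claw": 1},
    {"tx": 0,"ty": 0,"tz": -0.04,"ax": 0,"ay": 0,"az": 0,"claw": 1},
    {"tx": 0,"ty": 0,"tz": -0.04,"ax": 0,"ay": 0,"az": 0,"claw": 1},
    {"tx": 0,"ty": 0,"tz": -0.03,"ax": 0,"ay": 0,"az": 0,"claw": 1}
  ],
  "squeeze": 60
}}

```text
clock: 42.0
tcp_pos: [0.4291, 0.2943, 0.3292]
orientation: [-3.139, 0.046, -0.002]
contact_force: [0.7, 0.7, -0.7]
grip_width: 0.0332
gripper_force: 60.0
```

```bash
python3 - <<'E'
from h import *
o=st(); G=tool(-68); c=[.566,.3602]; s=plan([*c,.16],G); s=plan([*c,.107],G,s)
E
```

```text
t 42.0 tcp [0.4291 0.2943 0.3292] rv [-3.139e+00  4.600e-02 -2.000e-03] F [ 0.7  0.7 -0.7] w 0.0332 g 60.0
N 10 t [ 0.0147 -0.0044  0.0014] a(deg) [-0.01 -0.01 -2.37]
N 10 t [0.     0.     0.0053] a(deg) [0. 0. 0.]
```

>>> {"method": "arm_command", "body": {
  "plan": [
    {"tx": 0.0147,"ty": -0.0044,"tz": 0.0004,"ax": 0,"ay": 0,"az": -2.37,"claw": 1},
    {"tx": 0.0147,"ty": -0.0044,"tz": 0.0004,"ax": 0,"ay": 0,"az": -2.37,"claw": 1},
    {"tx": 0.0147,"ty": -0.0044,"tz": 0.0004,"ax": 0,"ay": 0,"az": -2.37,"claw": 1},
    {"tx": 0.0147,"ty": -0.0044,"tz": 0.0004,"ax": 0,"ay": 0,"az": -2.37,"claw": 1},
    {"tx": 0.0147,"ty": -0.0044,"tz": 0.0004,"ax": 0,"ay": 0,"az": -2.37,"claw": 1},
    {"tx": 0.0147,"ty": -0.0044,"tz": 0.0004,"ax": 0,"ay": 0,"az": -2.37,"claw": 1},
    {"tx": 0.0147,"ty": -0.0044,"tz": 0.0004,"ax": 0,"ay": 0,"az": -2.37,"claw": 1},
    {"tx": 0.0147,"ty": -0.0044,"tz": 0.0004,"ax": 0,"ay": 0,"az": -2.37,"claw": 1},
    {"tx": 0.0147,"ty": -0.0044,"tz": 0.0004,"ax": 0,"ay": 0,"az": -2.37,"claw": 1},
    {"tx": 0.0147,"ty": -0.0044,"tz": 0.0004,"ax": 0,"ay": 0,"az": -2.37,"claw": 1}
  ]
}}

```text
clock: 42.83
tcp_pos: [0.5669, 0.36, 0.3219]
orientation: [3.083, 0.602, -0.001]
contact_force: [0.2, -0.1, -0.9]
grip_width: 0.0328
gripper_force: 60.1
```

```bash
python3 - <<'E'
from h import *
r.grab_frame('wrist'); r.grab_frame('top'); o=st(); im=save('wrist','w15'); print(find(r.tip_of,'stand_top','wrist',o), find(r.tip_of,'green_marker','wrist',o))
im=save('top','t15'); print(find(r.tip_of,'stand_top','top'))
G=tool(-68); s=plan([.566,.3602,.107],G)
E
```

```text
t 42.93 tcp [0.5675 0.3609 0.3219] rv [-3.082e+00 -6.010e-01 -1.000e-03] F [-0.6  0.3 -1.2] w 0.033 g 60.0
[] [(0.6, array([0.571, 0.359, 0.157]))]
[]
N 10 t [ 0.0001 -0.      0.006 ] a(deg) [ 0.    0.01 -0.  ]
```

```bash
python3 - <<'E'
from h import *
for o,ps in (({'tcp_pos':[.4168,.3737,.3048],'orientation':[3.141,.037,-.001]},((361,78),(411,53))),({'tcp_pos':[.4294,.2883,.3018],'orientation':[3.139,-.062,-.001]},((178,104),(217,84)))):
    a,b=[px2w('wrist',u,v,.08,o) for u,v in ps]; d=np.array([np.cos(np.radians(22)),np.sin(np.radians(22)),0])
    print(a,b,np.linalg.norm(a-b),(a+b)/2+.045*d, np.degrees(np.arctan2(*(a-b)[1::-1]))-90)
E
```

```text
[0.51642713 0.35469889 0.08      ] [0.52783289 0.33140834 0.08      ] 0.025933400700483826 [0.56385328 0.35991092 0.08      ] 26.091752890488678
[0.51886228 0.35262613 0.08      ] [0.52716455 0.3325328  0.08      ] 0.02174096839487084 [0.56473669 0.35943676 0.08      ] 22.449690425363926
```

>>> {"method": "arm_command", "body": {
  "plan": [
    {"tx": -0.0004,"ty": 0,"tz": 0.008,"ax": 0,"ay": 0,"az": 0,"claw": 1},
    {"tx": -0.0004,"ty": 0,"tz": 0.01,"ax": 0,"ay": 0,"az": 0,"claw": 1},
    {"tx": -0.0004,"ty": 0,"tz": 0.01,"ax": 0,"ay": 0,"az": 0,"claw": 1},
    {"tx": -0.0004,"ty": 0,"tz": 0.01,"ax": 0,"ay": 0,"az": 0,"claw": 1},
    {"tx": -0.0004,"ty": 0,"tz": 0.009,"ax": 0,"ay": 0,"az": 0,"claw": 1},
    {"tx": 0,"ty": 0,"tz": 0.006,"ax": 0,"ay": 0,"az": 0,"claw": 1},
    {"tx": 0,"ty": 0,"tz": 0.004,"ax": 0,"ay": 0,"az": 0,"claw": 1},
    {"tx": 0,"ty": 0,"tz": 0.002,"ax": 0,"ay": 0,"az": 0,"claw": 1},
    {"tx": 0,"ty": 0,"tz": 0.001,"ax": 0,"ay": 0,"az": 0,"claw": 1},
    {"tx": 0,"ty": 0,"tz": 0,"ax": 0,"ay": 0,"az": 0,"claw": 1}
  ]
}}

```text
clock: 44.02
tcp_pos: [0.5645, 0.3595, 0.2626]
orientation: [-3.083, -0.6, -0.001]
contact_force: [-1.2, -0.2, -1.1]
grip_width: 0.0327
gripper_force: 60.1
```

>>> {"method": "arm_command", "body": {
  "plan": [
    {"tx": 0,"ty": 0,"tz": 0.001,"ax": 0,"ay": 0,"az": 0,"claw": 1},
    {"tx": 0,"ty": 0,"tz": 0.001,"ax": 0,"ay": 0,"az": 0,"claw": 1},
    {"tx": 0,"ty": 0,"tz": 0.0005,"ax": 0,"ay": 0,"az": 0,"claw": 1},
    {"tx": 0,"ty": 0,"tz": 0,"ax": 0,"ay": 0,"az": 0,"claw": 1},
    {"tx": 0,"ty": 0,"tz": 0,"ax": 0,"ay": 0,"az": 0,"claw": 1},
    {"tx": 0,"ty": 0,"tz": 0,"ax": 0,"ay": 0,"az": 0,"claw": 1},
    {"tx": 0,"ty": 0,"tz": 0,"ax": 0,"ay": 0,"az": 0,"claw": 1},
    {"tx": 0,"ty": 0,"tz": 0,"ax": 0,"ay": 0,"az": 0,"claw": 1},
    {"tx": 0,"ty": 0,"tz": 0,"ax": 0,"ay": 0,"az": 0,"claw": 1},
    {"tx": 0,"ty": 0,"tz": 0,"ax": 0,"ay": 0,"az": 0,"claw": 1}
  ]
}}

```text
clock: 44.85
tcp_pos: [0.5645, 0.3596, 0.2625]
orientation: [-3.083, -0.6, -0.002]
contact_force: [-6.9, -3.9, 17.4]
grip_width: 0.033
gripper_force: 62.5
```

Contact felt. I'll ease the pressure, open and lift.

>>> {"method": "arm_command", "body": {
  "plan": [
    {"tx": 0,"ty": 0,"tz": -0.001,"ax": 0,"ay": 0,"az": 0,"claw": 1},
    {"tx": 0,"ty": 0,"tz": -0.0008,"ax": 0,"ay": 0,"az": 0,"claw": 1},
    {"tx": 0,"ty": 0,"tz": 0,"ax": 0,"ay": 0,"az": 0,"claw": 0.4},
    {"tx": 0,"ty": 0,"tz": 0,"ax": 0,"ay": 0,"az": 0,"claw": 0.4},
    {"tx": 0,"ty": 0,"tz": 0,"ax": 0,"ay": 0,"az": 0,"claw": 0.4},
    {"tx": 0,"ty": 0,"tz": 0,"ax": 0,"ay": 0,"az": 0,"claw": 0.4},
    {"tx": 0,"ty": 0,"tz": 0,"ax": 0,"ay": 0,"az": 0,"claw": 0.4},
    {"tx": 0,"ty": 0,"tz": -0.01,"ax": 0,"ay": 0,"az": 0,"claw": 0.4},
    {"tx": 0,"ty": 0,"tz": -0.03,"ax": 0,"ay": 0,"az": 0,"claw": 0.4},
    {"tx": 0,"ty": 0,"tz": -0.04,"ax": 0,"ay": 0,"az": 0,"claw": 0.4}
  ]
}}

```text
clock: 45.68
tcp_pos: [0.5635, 0.3586, 0.3395]
orientation: [3.081, 0.6, -0.01]
contact_force: [0.3, 0.1, 0.6]
grip_width: 0.0512
gripper_force: 0.0
```

>>> {"method": "arm_command", "body": {
  "plan": [
    {"tx": 0,"ty": 0,"tz": -0.03,"ax": 0,"ay": 0,"az": 0,"claw": 0.4},
    {"tx": 0,"ty": 0,"tz": -0.03,"ax": 0,"ay": 0,"az": 0,"claw": 0.4},
    {"tx": 0,"ty": 0,"tz": -0.02,"ax": 0,"ay": 0,"az": 0,"claw": 0.4},
    {"tx": 0,"ty": 0,"tz": 0,"ax": 0,"ay": 0,"az": 0,"claw": 0.4},
    {"tx": 0,"ty": 0,"tz": 0,"ax": 0,"ay": 0,"az": 0,"claw": 0.4},
    {"tx": 0,"ty": 0,"tz": 0,"ax": 0,"ay": 0,"az": 0,"claw": 0.4},
    {"tx": 0,"ty": 0,"tz": 0,"ax": 0,"ay": 0,"az": 0,"claw": 0.4},
    {"tx": 0,"ty": 0,"tz": 0,"ax": 0,"ay": 0,"az": 0,"claw": 0.4},
    {"tx": 0,"ty": 0,"tz": 0,"ax": 0,"ay": 0,"az": 0,"claw": 0.4},
    {"tx": 0,"ty": 0,"tz": 0,"ax": 0,"ay": 0,"az": 0,"claw": 0.4}
  ]
}}

```text
clock: 46.52
tcp_pos: [0.5644, 0.3593, 0.4206]
orientation: [3.084, 0.6, -0.002]
contact_force: [-0.1, -0.2, -0.6]
grip_width: 0.051
gripper_force: 0.0
```

```bash
python3 - <<'E'
from h import *
o=st(); wmark((50,90,60),(85,255,255),.114,'w16')
im=save('scene','s16')
for t in('speaker0','green_marker','red_marker','gauge_mouth','draw_bar'): print(t,find(r.tip_of,t,'scene'))
cv2.imwrite('pics/c16.png',cv2.resize(im[190:360,150:520],(800,368),interpolation=cv2.INTER_CUBIC)[:,:,::-1])
E
```

```text
t 46.52 tcp [0.5644 0.3593 0.4206] rv [ 3.084e+00  6.000e-01 -2.000e-03] F [-0.1 -0.2 -0.6] w 0.051 g 0.0
m [0.5649 0.3594] [66. 34.] 21.9 (296, 190, 45, 83)
speaker0 [(0.92, array([ 0.252,  0.456, -0.003])), (0.9, array([0.64 , 0.174, 0.072])), (0.89, array([0.217, 0.304, 0.001])), (0.82, array([0.642, 0.015, 0.073])), (0.73, array([0.644, 0.091, 0.076])), (0.69, array([0.298, 0.187, 0.   ]))]
green_marker [(0.97, array([0.561, 0.361, 0.098])), (0.68, array([0.641, 0.176, 0.073])), (0.16, array([0.642, 0.092, 0.077]))]
red_marker [(0.68, array([0.421, 0.37 , 0.021])), (0.15, array([0.42 , 0.335, 0.002]))]
gauge_mouth [(0.77, array([ 0.506, -0.313,  0.032]))]
draw_bar [(0.88, array([ 0.437, -0.307,  0.065])), (0.46, array([ 0.503, -0.317,  0.031])), (0.29, array([0.773, 0.04 , 0.001]))]
```

View pics/c16.png

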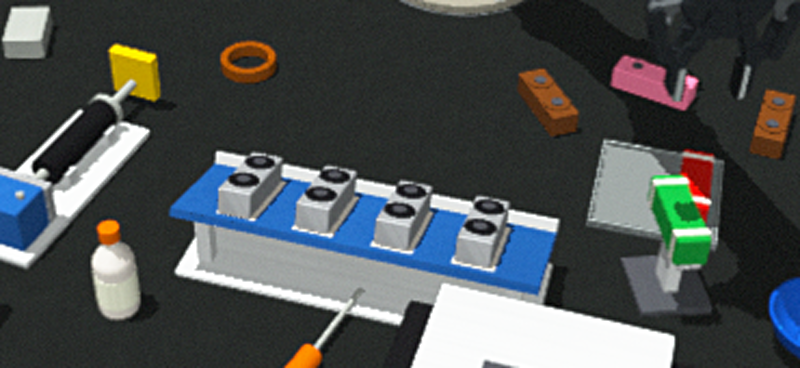

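The final view shows everything in place:
- **Gauge:** the handle is home (135,72).
- **Speakers:** all four are racked with cones up (250,185 to 482,232).
- **Green marker:** on the stand (680,218), measured at yaw 21.9° and centred.
- **Red marker:** in the tray (697,180).

Handing in.

```bash
python3 -c "
from bench import r
print(r.hand_in())"
```

```text
the job is handed in; nothing more can be done
None
```

I handed the job in at about 47 s: the gauge was held with the green band at the mouth for about 3.5 s and slid home, all four speakers are racked cones up, red is in the tray and green is on the stand; no verdict came back.

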